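# Sort the specimen pots into their carriers after the leak check

## Task

The leak check is over: sort the three red-lidded screw-top pots that stand loose on the near side of the bench, in front of the two steel carriers, by size, the jar into the carrier with the wide cells and the two small vials into the carrier with the narrow cells, one pot to an empty cell, each standing on its base with its lid up and fully down on the cell floor. One vial still stands upside down on its lid from the check, so turn it over. Put the pots down rather than letting any fall or topple, and leave the pots already in the carriers and everything else on the bench where they are.

Things in the scene. Friction and masses are not known exactly. Their poses are not given: they have to be found in the camera images.
- jar: screw-lid specimen jar with a translucent white body and a red ribbed lid, round, 84 mm tall: body 61 mm in diameter up to 67 mm, lid 66 mm in diameter above that; about 0.1 kg. Origin: centre of its base; +z points from base to lid. It stands upright on the bench in front of the carriers and belongs in the empty end cell of the jar carrier.
- vial: small screw-lid specimen vial, same look as the jars but slimmer, round, 73 mm tall: body 42 mm in diameter up to 59 mm, lid 46 mm in diameter above that; about 0.05 kg. Origin: centre of its base; +z points from base to lid. It stands upright on the bench in front of the carriers and belongs in an empty cell of the vial carrier.
- vial_inverted: small screw-lid specimen vial, same look as the jars but slimmer, round, 73 mm tall: body 42 mm in diameter up to 59 mm, lid 46 mm in diameter above that; about 0.05 kg. Origin: centre of its base; +z points from base to lid. It stands upside down on its lid on the bench in front of the carriers (origin 73 mm up, +z down); it belongs right way up in an empty cell of the vial carrier. Laid on its side it lies still (its axis about 22 mm up) but rolls if pushed.
- jar_carrier: jar carrier: a low open steel tray with one row of three square cells, fixed to the bench. 77 x 223 mm (223 along its own y, the row), walls 4 mm thick and 28 mm high with rounded tops; each cell is 69 mm square inside, its floor 10 mm above the bench; low wire handle loops stick out 23 mm at both ends below the rim. Origin: centre of its underside; +z up.
- vial_carrier: vial carrier: a low open steel tray with one row of three square cells, fixed to the bench. 58 x 166 mm (166 along its own y, the row), walls 4 mm thick and 28 mm high with rounded tops; each cell is 50 mm square inside, its floor 10 mm above the bench; low wire handle loops stick out 23 mm at both ends below the rim. Origin: centre of its underside; +z up.
- jar_carrier_cell0 (a point): centre of the floor of the jar carrier's cell in the end at the carrier's +y (73 mm from cell to cell); empty at the start
- jar_carrier_cell1 (a point): centre of the floor of the jar carrier's cell in the middle (73 mm from cell to cell); holds jar_in_1
- jar_carrier_cell2 (a point): centre of the floor of the jar carrier's cell in the end at the carrier's -y (73 mm from cell to cell); holds jar_in_2
- vial_carrier_cell0 (a point): centre of the floor of the vial carrier's cell in the end at the carrier's +y (54 mm from cell to cell); empty at the start
- vial_carrier_cell1 (a point): centre of the floor of the vial carrier's cell in the middle (54 mm from cell to cell); holds vial_in
- vial_carrier_cell2 (a point): centre of the floor of the vial carrier's cell in the end at the carrier's -y (54 mm from cell to cell); empty at the start
- jar_in_1: screw-lid specimen jar with a translucent white body and a red ribbed lid, round, 84 mm tall: body 61 mm in diameter up to 67 mm, lid 66 mm in diameter above that; about 0.1 kg. Origin: centre of its base; +z points from base to lid. Already stands in the middle cell of the jar carrier; stays there.
- jar_in_2: screw-lid specimen jar with a translucent white body and a red ribbed lid, round, 84 mm tall: body 61 mm in diameter up to 67 mm, lid 66 mm in diameter above that; about 0.1 kg. Origin: centre of its base; +z points from base to lid. Already stands in an end cell of the jar carrier; stays there.
- vial_in: small screw-lid specimen vial, same look as the jars but slimmer, round, 73 mm tall: body 42 mm in diameter up to 59 mm, lid 46 mm in diameter above that; about 0.05 kg. Origin: centre of its base; +z points from base to lid. Already stands in the middle cell of the vial carrier; stays there.
- cup_left: white and blue snap-lid cup, 72 mm in diameter, 82 mm tall, near the left edge; to be left alone. Origin: centre of its base
- cup_right: white and blue snap-lid cup, 72 mm in diameter, 82 mm tall, on the right side; to be left alone. Origin: centre of its base
- cassette_left: flat plastic tissue cassette, 28 x 40 x 7 mm, lying between the pots, 95 to 105 mm left of the robot's middle line (the bench between the two cassettes is otherwise free but for the pots); to be left alone. Origin: centre of its underside
- cassette_right: flat plastic tissue cassette, 28 x 40 x 7 mm, lying between the pots, 95 to 105 mm right of the robot's middle line; to be left alone. Origin: centre of its underside

How it is judged:
At the end, for the whole second after the job is handed in: the jar stands in a cell of the jar carrier and both small vials stand in cells of the vial carrier: lid up within 0.1 rad, base on the cell floor (within 3.5 mm), base centre within 8 mm of the cell's centre, at rest ((horizontal distance between jar and jar_carrier_cell0 below 0.008 m or horizontal distance between jar and jar_carrier_cell1 below 0.008 m or horizontal distance between jar and jar_carrier_cell2 below 0.008 m) and z of jar in the frame of jar_carrier between 0.007 and 0.0135 m and angle between each of jar, vial, vial_inverted's own z axis and vertical below 0.1 rad and linear speed of each of jar, vial, vial_inverted below 0.02 m/s and (horizontal distance between vial and vial_carrier_cell0 below 0.008 m or horizontal distance between vial and vial_carrier_cell1 below 0.008 m or horizontal distance between vial and vial_carrier_cell2 below 0.008 m) and z of vial in the frame of vial_carrier between 0.007 and 0.0135 m and (horizontal distance between vial_inverted and vial_carrier_cell0 below 0.008 m or horizontal distance between vial_inverted and vial_carrier_cell1 below 0.008 m or horizontal distance between vial_inverted and vial_carrier_cell2 below 0.008 m) and z of vial_inverted in the frame of vial_carrier between 0.007 and 0.0135 m); the robot touches nothing.
It fails at once if a pot falls or topples: while not held it moves faster than 0.7 m/s or turns faster than 8 rad/s ((contact force between the fingers and jar below 0.05 N and (linear speed of jar above 0.7 m/s or angular speed of jar above 8 rad/s)) or (contact force between the fingers and vial below 0.05 N and (linear speed of vial above 0.7 m/s or angular speed of vial above 8 rad/s)) or (contact force between the fingers and vial_inverted below 0.05 N and (linear speed of vial_inverted above 0.7 m/s or angular speed of vial_inverted above 8 rad/s))).
It fails at once if a pot that was already in a carrier is shifted by more than 15 mm (distance of any of jar_in_1, jar_in_2, vial_in from where it was at the start of the episode above 0.015 m).
It fails at once if a cup or a cassette is shifted by more than 30 mm (distance of any of cup_left, cup_right, cassette_left, cassette_right from where it was at the start of the episode above 0.03 m).
It also fails if it takes over 72 s, if anything falls off the work surface, if the arm or the gripper's body presses on something with over 40 N, if the wrist force passes 120 N, or if a joint passes its speed limit or range.

## Robot

A 7-joint arm with a two-finger parallel gripper is mounted at the origin on a cart in front of the work surface, level with it; the furniture and walls round the work are solid. World frame = base frame: x ahead of the robot, y to its left, z up, the work surface at z = 0. Lengths are in m, angles in rad, forces in N, time in s.
With the tool pointing down it reaches from about 0.425 to 0.925 m from the base axis. Payload 6.8 kg.
Tool frame: the origin (TCP) lies at the very end of the fingers, on their centre line; the grasp point (between the pads) lies 19 mm behind it; z points along the fingers, y is the line along which they close (so a half turn about z gives the same grasp; the last joint's range is limited). The gripper opens to 85 mm and grips with 20 to 120 N. Pads are 22 mm wide; open, the fingers measure 114 mm over their backs; the gripper's body (76 mm by 85 mm) begins 54 mm behind the grasp point. The pads swing forward as they close: fully open they stand 13 mm farther back than shut.
Start: joints at [-1.389, 0.477, 0.022, 1.555, -0.011, 1.109, -0.083], TCP at [0.193, 0.647, 0.231] pointing down, gripper open.
Joint ranges: [-2.96, 2.96], [-0.34, 2.1], [-1.41, 1.46], [0.24, 2.44], [-1.37, 4.51], [0.17, 1.92], [-2.96, 2.96]. Speed limits (rad/s): [2.39, 2.39, 3.14, 3.14, 3.14, 3.14, 3.14].

## Interface

Orientations are given as a unit quaternion [w, x, y, z].
In Python, from station import readout, viewer, bot gives the robot as it stands. The module is installed in compiled form; this text tells all that it offers.
- The arm moves only by the shell command python3 -m handwheel 'ROWS' [FORCE]. ROWS is JSON, a list of rows, each a list of 3 entries, a list of its own where there are three numbers: the shift along the tool's x, y, z in mm, then the turn, a rotation vector about the tool's x, y, z in degrees, then the gripper command: -1 is fully open, 1 is shut, values between are in proportion. In form: [[[x, y, z], [ax, ay, az], grip], ...]. A call has 1 to 20 rows; each row is the pose to reach, as a shift and turn from the pose commanded when the call began, along the tool's axes at that moment; what a row does not reach only later rows make up. A row lasts 1/12 s, in which the tool goes at most 41.7 mm and 7.16 degrees, less where a joint would pass 70% of its speed; a pose out of reach is approached as far as the arm can. A call with a gripper value outside its range is refused whole. The fingers move at their own pace and stop on an object; FORCE is the grip in N (left out, the last holds). Time passes only in rows, so rows that repeat a pose let the fingers close. It gives the time, the measured TCP pose, the force and the opening at its end, in the units of the state.
- readout.get_obs(): the state, without advancing time (a new reading comes with each control period).
- viewer.read_camera(name): name is "scene" or "top" or "wrist"; returns a dict with "frame" (384x512x3 uint8, red, green, blue), "fx", "fy", "cx", "cy" (pixels), "dist" ([k1, k2, p1, p2, k3] as OpenCV has them; the pictures are not rectified), "rvec" (rotation vector, rad) and "tvec" (3), from world to camera coordinates, as OpenCV has them; the wrist camera has in their place "tool_from_camera" (4x4, takes a point from camera to tool coordinates, whose origin is the TCP and whose axes are the flange's). Camera axes: x right, y down, z forward; pixel columns grow to the right and rows downward; lengths in m; the calibration is good to about 2 mm. A picture is of the moment at which its call begins: read the wrist's pose just before it. There is no depth.
- bot.hand_in(): hands the job in, once; it reports no verdict.
Trained networks look in a picture, given as the dict that the camera call returned (one of the last four; its "shot" number tells which), for a name from the list of things; names that differ only in an ending like _2 or _b are one class to them, and where a whole thing is asked for, a point or a joint stands for the part that bears it (a point fixed in the world has none). Each returns a list of dicts, best first, with "score" (0 to 1); they miss things now and then, are a little off and sometimes report something else, mostly with a low value. They report only what shows in the picture. A call takes as long as a camera call.
- viewer.search_frame(picture, target): "rect" ([centre column, centre row, width, height] in pixels, round what is visible of it).
- viewer.outline_of(picture, target): "mask" (384x512 bool, what is visible of it) and "rect" ([centre column, centre row, width, height] in pixels, round what is visible of it).
The state is a dict: "t": time; "q": joint angles; "joint_vel": joint speeds; "joint_torque": joint torques, N m; "eef_pos": TCP position; "tool_rot": TCP orientation; "contact_force": force on the tool from outside, world axes, zero at the start; "torque": the same for the moment, N m; "gripper_width": opening from 0.0 (shut) to 1.0 (fully open).
Only numpy, scipy, OpenCV 4.12 (cv2) and the standard library are available. Lean on these libraries where they do the work, as an engineer would, in place of code of your own. Each camera call takes 0.05 s, during which the arm holds its last target. There are 200 camera calls.

## Working session

There is one attempt and no reset: what is moved stays moved. The work goes in short steps, Python scripts to look and compute and a shell command to move; the robot and the scene stay as the last step left them, time stands still between calls to the robot, and variables do not carry over. Pictures are saved under pics/ and viewed, on a budget of 14 in all, crops included, one or two more only if the job needs it, and the job is handed in when it is done.

```bash
mkdir -p pics
cat > h.py <<'E'
import numpy as np, cv2
from station import readout, viewer, bot
from scipy.spatial.transform import Rotation as R
def K(c): return np.array([[c['fx'],0,c['cx']],[0,c['fy'],c['cy']],[0,0,1.]]),np.array(c['dist'],float)
def campose(c,obs=None):
    if 'rvec' in c:
        Rm=cv2.Rodrigues(np.array(c['rvec'],float))[0]; t=np.array(c['tvec'],float); return Rm.T,-Rm.T@t
    w,x,y,z=obs['tool_rot']; Rt=R.from_quat([x,y,z,w]).as_matrix(); T=np.array(c['tool_from_camera'])
    return Rt@T[:3,:3], Rt@T[:3,3]+np.array(obs['eef_pos'])
def px2w(c,uv,z,obs=None):
    k,d=K(c); p=cv2.undistortPoints(np.array(uv,float).reshape(-1,1,2),k,d).reshape(-1,2)
    A,o=campose(c,obs); r=np.c_[p,np.ones(len(p))]@A.T
    return o+r*((z-o[2])/r[:,2])[:,None]
def w2px(c,P,obs=None):
    k,d=K(c); A,o=campose(c,obs); Rm=A.T
    return cv2.projectPoints(np.array(P,float).reshape(-1,3),cv2.Rodrigues(Rm)[0],-Rm@o,k,d)[0].reshape(-1,2)
def save(c,n): cv2.imwrite('pics/'+n,c['frame'][:,:,::-1])
E
python3 - <<'E'
from h import *
o=readout.get_obs(); print(o['t'],o['eef_pos'],o['tool_rot'],o['gripper_width'])
im=[]
for n in ['top','scene']:
    c=viewer.read_camera(n); im.append(c['frame']); A,p=campose(c); print(n,p.round(3),A[:,2].round(2))
    for t in ['jar','vial','vial_inverted','jar_carrier','vial_carrier','cup_left','cassette_left']:
        print(t,[(np.round(d['rect']).astype(int).tolist(),round(d['score'],2)) for d in viewer.search_frame(c,t)][:7])
cv2.imwrite('pics/a.png',im[0][:,:,::-1]);cv2.imwrite('pics/b.png',im[1][:,:,::-1])
E
```

```text
0.0 [0.19275485 0.64626014 0.23032531] [-5.41776094e-05  1.44402919e-01  9.89518536e-01 -9.27556854e-04] 1.0017177986168326
top [ 0.28  -0.019  1.569] [ 0.15  0.   -0.99]
jar [([253, 209, 19, 21], 0.69)]
vial [([304, 219, 17, 17], 0.45)]
vial_inverted [([278, 208, 9, 12], 0.75), ([191, 219, 14, 14], 0.61), ([297, 159, 50, 25], 0.22)]
jar_carrier [([203, 162, 69, 27], 0.85), ([296, 159, 48, 21], 0.54)]
vial_carrier [([223, 223, 8, 10], 0.64), ([295, 159, 49, 24], 0.57), ([199, 159, 69, 22], 0.26)]
cup_left [([147, 231, 23, 19], 0.67)]
cassette_left [([226, 222, 10, 7], 0.49)]
scene [-0.562 -1.03   0.93 ] [ 0.63  0.6  -0.49]
jar [([236, 213, 20, 30], 0.94), ([300, 215, 45, 31], 0.44)]
vial [([233, 184, 51, 30], 0.72), ([302, 216, 50, 32], 0.69), ([267, 240, 11, 26], 0.62)]
vial_inverted [([185, 196, 11, 25], 0.6)]
jar_carrier [([232, 184, 48, 30], 0.58)]
vial_carrier [([301, 218, 49, 36], 0.73)]
cup_left [([146, 184, 17, 26], 0.96), ([303, 217, 51, 32], 0.51)]
cassette_left []
```

View pics/a.png

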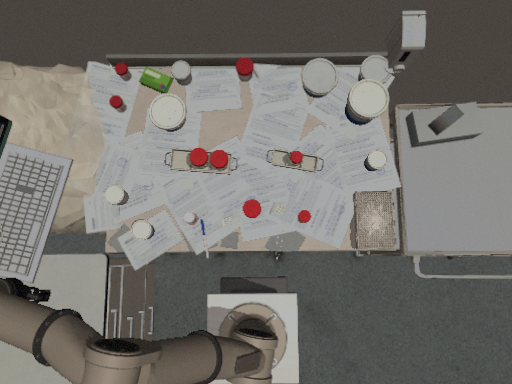

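View pics/b.png

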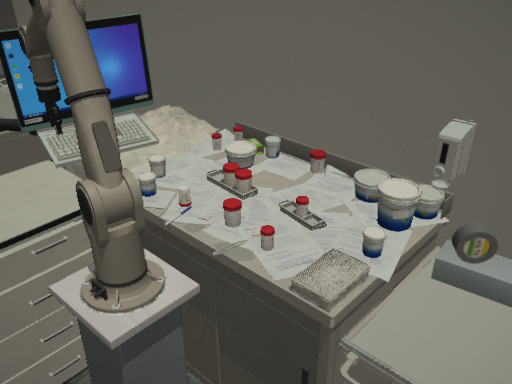

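Top view: jar (252,209), upright vial (304,217), inverted vial (190,219, white base up), jar carrier (201,161) with its empty cell on the left, and vial carrier (295,160) with both end cells empty. The networks mislabel some of these, so next I'll get positions from colour and masks.

Run:
```python
from h import *
c=viewer.read_camera('top')
f=c['frame'].astype(int)
red=((f[...,0]>120)&(f[...,1]<70)&(f[...,2]<80)).astype(np.uint8)
n,l,s,ce=cv2.connectedComponentsWithStats(red)
for i in range(1,n):
    if s[i,4]>20: print('red',ce[i].round(1),s[i,4],px2w(c,ce[i],.084)[0].round(3),px2w(c,ce[i],.094)[0].round(3),px2w(c,ce[i],.073)[0].round(3))
print('inv',px2w(c,[190,218],.073)); 
print('jc ends',px2w(c,[[166,160],[236,164],[171,160],[231,163]],.02).round(3)); print('vc ends',px2w(c,[[267,156],[323,164],[272,157],[319,164]],.02).round(3))
print('cass',px2w(c,[[228,221],[279,209]],.007).round(3),'cups',px2w(c,[[116,195],[142,230],[376,160]],.082).round(3), 'pen',px2w(c,[[202,222],[204,236],[208,255]],.005).round(3))
w=viewer.read_camera('wrist'); print(w['tool_from_camera'],w['fx'],w['cx'],w['cy'])
big=cv2.resize(c['frame'][130:260,90:340],None,fx=3.2,fy=3.2,interpolation=cv2.INTER_CUBIC)
cv2.imwrite('pics/c.png',big[:,:,::-1])
o=readout.get_obs();q=o['tool_rot'];print(R.from_quat([q[1],q[2],q[3],q[0]]).as_matrix().round(3))
```

```text
red [244.3  65.3] 204 [0.968 0.02  0.084] [0.963 0.019 0.094] [0.973 0.02  0.073]
red [120.2  67.9] 93 [0.96  0.47  0.084] [0.956 0.467 0.094] [0.965 0.473 0.073]
red [115.1 100.4] 90 [0.838 0.484 0.084] [0.834 0.481 0.094] [0.842 0.488 0.073]
red [198.2 156.3] 252 [0.63  0.184 0.084] [0.628 0.183 0.094] [0.633 0.186 0.073]
red [218.6 158.2] 251 [0.623 0.112 0.084] [0.62  0.111 0.094] [0.625 0.113 0.073]
red [296.1 156.4] 112 [ 0.627 -0.162  0.084] [ 0.624 -0.161  0.094] [ 0.629 -0.163  0.073]
red [251.5 208.3] 253 [ 0.444 -0.003  0.084] [ 0.443 -0.003  0.094] [ 0.445 -0.003  0.073]
red [304.  215.9] 115 [ 0.416 -0.185  0.084] [ 0.415 -0.184  0.094] [ 0.417 -0.186  0.073]
inv [[0.41276349 0.21149777 0.073     ]]
jc ends [[0.632 0.311 0.02 ]
 [0.615 0.054 0.02 ]
 [0.632 0.293 0.02 ]
 [0.619 0.072 0.02 ]]
vc ends [[ 0.644 -0.061  0.02 ]
 [ 0.612 -0.266  0.02 ]
 [ 0.64  -0.079  0.02 ]
 [ 0.612 -0.252  0.02 ]]
cass [[ 0.407  0.083  0.007]
 [ 0.449 -0.103  0.007]] cups [[ 0.495  0.468  0.082]
 [ 0.372  0.374  0.082]
 [ 0.612 -0.442  0.082]] pen [[0.404 0.178 0.005]
 [0.353 0.17  0.005]
 [0.285 0.155 0.005]]
[[-8.45392344e-04 -9.54553109e-01 -2.98039673e-01  7.62233764e-02]
 [ 9.99999444e-01 -6.18941110e-04 -8.54180621e-04  1.16446148e-03]
 [ 6.30891761e-04 -2.98040229e-01  9.54553102e-01 -1.43910413e-01]
 [ 0.00000000e+00  0.00000000e+00  0.00000000e+00  1.00000000e+00]] 315.66469504888704 249.86531318093088 190.58392502365064
[[-0.958  0.286 -0.   ]
 [ 0.286  0.958  0.   ]
 [ 0.    -0.    -1.   ]]
```

View pics/c.png

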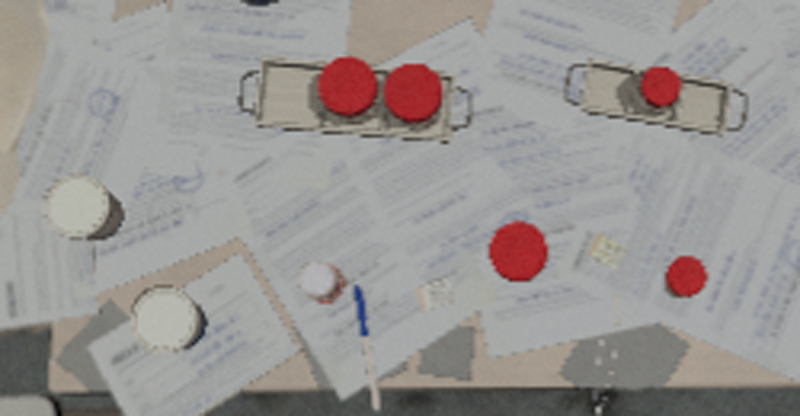

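Jar is about (.444,-.003), vial about (.417,-.186) and inverted vial about (.413,.211). Both carriers lie along y at x≈.63. I'll move the hand to the middle and measure everything with the wrist camera.

```bash
cat >> h.py <<'E'
def rot(o):
    w,x,y,z=o['tool_rot']; return R.from_quat([x,y,z,w])
def down(a):
    a=np.deg2rad(a); y=np.array([np.cos(a),np.sin(a),0]); z=np.array([0,0,-1.]); return R.from_matrix(np.c_[np.cross(y,z),y,z])
def plan(pts,o=None):
    "pts: (tcp pos m, Rotation or None) -> row entries; prints"
    o=o or readout.get_obs(); R0=rot(o)
    for p,r in pts:
        s=R0.inv().apply(np.array(p)-o['eef_pos'])*1000; v=(R0.inv()*r).as_rotvec(degrees=True) if r is not None else np.zeros(3)
        print('[',s.round(1).tolist(),',',v.round(1).tolist(),'] dist',round(np.linalg.norm(s)),'ang',round(np.linalg.norm(v)))
E
python3 -c "
from h import *
plan([([.42,.42,.3],down(80)),([.47,0,.3],down(90))])"
```

```text
[ [-282.5, -152.5, -68.7] , [0.0, -0.0, -6.6] ] dist 328 ang 7
[ [-450.4, -540.7, -68.7] , [0.0, -0.0, -16.6] ] dist 707 ang 17
```

```bash
python3 -m handwheel '[[[-282,-152,-69],[0,0,-6.6],-1],[[-282,-152,-69],[0,0,-6.6],-1],[[-282,-152,-69],[0,0,-6.6],-1],[[-282,-152,-69],[0,0,-6.6],-1],[[-282,-152,-69],[0,0,-6.6],-1],[[-282,-152,-69],[0,0,-6.6],-1],[[-282,-152,-69],[0,0,-6.6],-1],[[-282,-152,-69],[0,0,-6.6],-1],[[-450,-541,-69],[0,0,-16.6],-1],[[-450,-541,-69],[0,0,-16.6],-1],[[-450,-541,-69],[0,0,-16.6],-1],[[-450,-541,-69],[0,0,-16.6],-1],[[-450,-541,-69],[0,0,-16.6],-1],[[-450,-541,-69],[0,0,-16.6],-1],[[-450,-541,-69],[0,0,-16.6],-1],[[-450,-541,-69],[0,0,-16.6],-1],[[-450,-541,-69],[0,0,-16.6],-1],[[-450,-541,-69],[0,0,-16.6],-1],[[-450,-541,-69],[0,0,-16.6],-1],[[-450,-541,-69],[0,0,-16.6],-1]]'
python3 - <<'E'
from h import *
o=readout.get_obs(); c=viewer.read_camera('wrist'); save(c,'d.png'); print(o['t'],o['eef_pos'],o['q'].round(2) if hasattr(o['q'],'round') else o['q'],campose(c,o)[1])
for t in ['jar','vial','vial_inverted','jar_carrier','vial_carrier','cassette_left']:
    print(t,[(np.round(d['rect']).tolist(),round(d['score'],2)) for d in viewer.search_frame(c,t)][:5])
f=c['frame'].astype(int)
red=((f[...,0]>110)&(f[...,1]<70)&(f[...,2]<80)).astype(np.uint8)
n,l,s,ce=cv2.connectedComponentsWithStats(red)
for i in range(1,n):
    if s[i,4]>60: print('red',ce[i].round(1),s[i].tolist())
E
```

```text
t: 2.57
eef_pos: [0.4696, -0.0037, 0.3007]
tool_rot: [0.0, 0.003, 1.0, -0.0]
contact_force: [0.5, 1.2, 0.3]
gripper_width: 0.998
2.5667 [ 0.46960115 -0.00368861  0.30067636] [-0.48  0.05  0.38  1.96 -0.02  1.13  1.47] [ 0.39359828 -0.0019682   0.44452133]
jar [([253.0, 139.0, 58.0, 61.0], 0.57), ([374.0, 255.0, 173.0, 63.0], 0.21)]
vial [([105.0, 116.0, 55.0, 39.0], 0.91)]
vial_inverted [([424.0, 112.0, 58.0, 40.0], 0.63)]
jar_carrier [([372.0, 253.0, 166.0, 62.0], 0.86), ([252.0, 138.0, 61.0, 57.0], 0.64), ([147.0, 254.0, 140.0, 53.0], 0.36)]
vial_carrier [([149.0, 256.0, 139.0, 57.0], 0.82)]
cassette_left [([321.0, 100.0, 32.0, 31.0], 0.7), ([148.0, 254.0, 136.0, 55.0], 0.18)]
red [ 94.2 116.1] [77, 98, 35, 37, 946]
red [251.1 138.4] [224, 111, 55, 55, 2364]
red [331.  278.3] [318, 257, 27, 42, 731]
red [404.4 274.9] [385, 261, 35, 33, 701]
```

View pics/d.png

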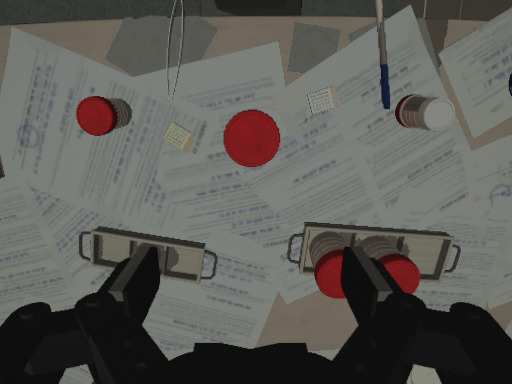

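Wrist view: vial lid (94,116), jar lid (251,138), inverted vial base (438,113). The empty vial cells are at the two ends of the left carrier, and the empty jar cell is at the right end (~430,255). I'll zoom in on the carriers to get their corners.

Run:
```python
from h import *
f=cv2.imread('pics/d.png')
a=cv2.resize(f[215:295,70:230],None,fx=5,fy=5,interpolation=cv2.INTER_CUBIC)[:, :800]
b=cv2.resize(f[215:295,282:466],None,fx=4.3478,fy=4.3478,interpolation=cv2.INTER_CUBIC)[:300,:800]
b=cv2.copyMakeBorder(b,0,0,0,800-b.shape[1],cv2.BORDER_CONSTANT)
out=np.vstack([a[:300],b[:300]]); cv2.imwrite('pics/e.png',out); print(out.shape)
o=readout.get_obs(); c=viewer.read_camera('wrist')
print(px2w(c,[[251.1,138.4]],.084,o),px2w(c,[[94.2,116.1]],.073,o),px2w(c,[[438,113]],.073,o))
for nm,z,r in [('jar',.084,.033),('vial',.073,.023)]: print(nm)
# white disc of inverted vial
g=cv2.cvtColor(c['frame'],cv2.COLOR_RGB2GRAY); print(g[100:126:2,405:460:4])
```

```text
(600, 800, 3)
[[0.44368409 0.00350089 0.084     ]] [[ 0.4186239  -0.17963979  0.073     ]] [[0.41372027 0.22237657 0.073     ]]
jar
vial
[[ 99  53  52  49  54  86  83 102 121 110 116 102 105 124]
 [ 60  53  54  54  60  83 109 129 118 122 120 104 104 123]
 [ 52  50  48  52  83  86 129 126 132 127 127 103 103 124]
 [ 47  49  52  60  85 125 132 131 131 131 122 116 105 124]
 [ 50  50  49  83  86 132 131 132 131 131 131 133 103 119]
 [ 50  47  45  83  93 132 132 132 131 131 131 127 104 109]
 [ 61  57  52  83 114 132 132 131 132 131 131 122 104 104]
 [ 78  74  78  82 128 132 132 132 132 131 131 121 103 104]
 [ 79  74  76  82 131 131 132 132 131 131 131 122 103 104]
 [ 77  72  75  81 131 132 132 132 131 132 131 125 107 103]
 [ 69  71  74  79 131 132 132 132 131 131 131 130 117 103]
 [ 65  68  72  79 130 132 132 132 131 132 132 122 120 104]
 [ 75  75  74  76 118 133 132 132 132 132 123 120 120 103]]
```

View pics/e.png

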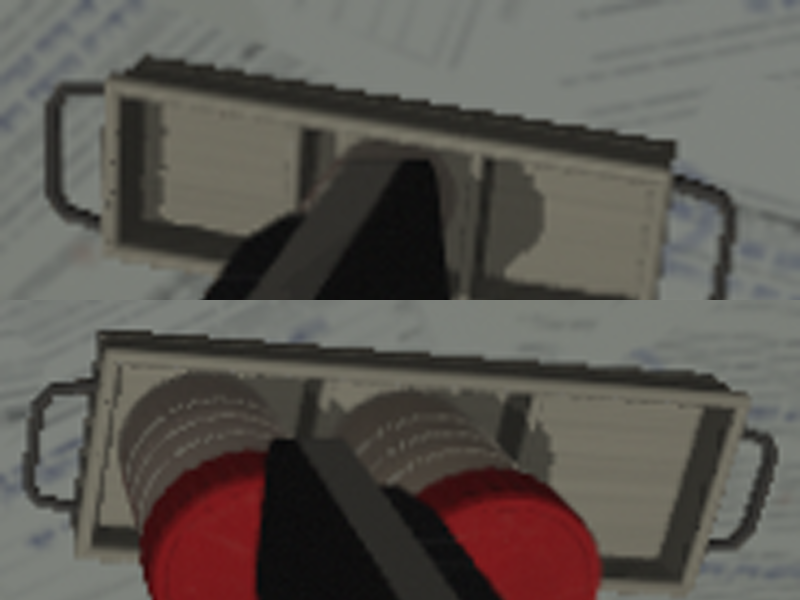

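Run:
```python
from h import *
o=readout.get_obs(); c=viewer.read_camera('wrist'); print(o['t'],o['eef_pos'],rot(o).as_matrix().round(4)[:,1])
o2=dict(o); o2['eef_pos']=np.array([.46960,-.00369,.30068])
f=c['frame'].astype(int)
red=((f[...,0]>110)&(f[...,1]<70)&(f[...,2]<80)).astype(np.uint8)
n,l,s,ce=cv2.connectedComponentsWithStats(red)
for i in range(1,n):
    if s[i,4]>60: print('red',ce[i].round(1),s[i].tolist(),px2w(c,ce[i],.084,o).round(4),px2w(c,ce[i],.073,o).round(4))
V=[[91.6,230.6],[204.4,248],[91.6,266],[201.6,274.6]]; J=[[305.7,226.5],[454,236.8],[299.9,273.2],[441.8,281.7]]
for nm,P in (('v',V),('j',J)):
    w=px2w(c,P,.028,o)[:,:2]; print(nm,w.round(4).tolist(),'len',np.linalg.norm(w[0]-w[1]),np.linalg.norm(w[2]-w[3]),np.linalg.norm(w[0]-w[2]),np.linalg.norm(w[1]-w[3]),'c',w.mean(0),'ang',np.rad2deg(np.arctan2(*(w[1]-w[0])[::-1])),np.rad2deg(np.arctan2(*(w[3]-w[2])[::-1])))
g=cv2.cvtColor(c['frame'],cv2.COLOR_RGB2GRAY); m=((g>117)).astype(np.uint8); m[:85]=0;m[140:]=0;m[:,:400]=0;m[:,470:]=0
n,l,s,ce=cv2.connectedComponentsWithStats(m); i=1+np.argmax(s[1:,4]); print(ce[i],s[i]); print(px2w(c,[[438,113]],.073,o))
t=viewer.read_camera('top'); f=t['frame'][:,:,::-1]
print('top->', px2w(t,[[251.5,208.3]],.080).round(4))
```

```text
2.9667 [0.46948845 0.00102182 0.30023251] [-2.2e-03  1.0e+00  1.0e-04]
red [ 90.4 115. ] [73, 97, 35, 37, 944] [[ 0.4165 -0.1788  0.084 ]] [[ 0.4172 -0.1843  0.073 ]]
red [247.2 138.8] [220, 112, 55, 55, 2358] [[ 0.4442 -0.0012  0.084 ]] [[ 0.4457 -0.0013  0.073 ]]
red [328.9 279.1] [313, 258, 32, 42, 920] [[0.6283 0.1065 0.084 ]] [[0.6355 0.1097 0.073 ]]
red [402.  275.2] [385, 263, 30, 30, 526] [[0.6236 0.2045 0.084 ]] [[0.6306 0.2106 0.073 ]]
v [[0.5851, -0.2295], [0.6119, -0.0648], [0.6441, -0.239], [0.6569, -0.0711]] len 0.16693128768868148 0.16847670919806979 0.05980772083535476 0.04544891842331949 c [ 0.62448177 -0.15110123] ang 80.76725676624012 85.66021606301736
j [[0.5773, 0.0821], [0.595, 0.3059], [0.6542, 0.0778], [0.6723, 0.3025]] len 0.22444588099378732 0.22543295262459742 0.07702619544664997 0.07737809604418147 c [0.62469303 0.1920563 ] ang 85.47241259136156 85.39013138124119
[432.70828331 114.90036014] [ 400   85   62   55 1666]
[[0.41384458 0.22215163 0.073     ]]
top-> [[ 0.4442 -0.0032  0.08  ]]
```

Settled estimates: jar (.444,-.0015), vial (.417,-.185), inverted vial about (.413,.217), jar carrier (.625,.187) with its row at 85.4°, vial carrier (.627,-.16) with its row at 81°. Next I turn to a=-5° above the jar.

```bash
python3 -c "
from h import *
plan([([.444,-.0015,.16],down(-4.6)),([.444,-.0015,.053],down(-4.6))])"
```

```text
[ [25.5, -2.0, 140.2] , [-0.0, -0.0, 94.7] ] dist 143 ang 95
[ [25.5, -2.0, 247.2] , [-0.0, -0.0, 94.7] ] dist 249 ang 95
```

```bash
python3 -m handwheel '[[[25,-2,140],[0,0,95],-1],[[25,-2,140],[0,0,95],-1],[[25,-2,140],[0,0,95],-1],[[25,-2,140],[0,0,95],-1],[[25,-2,140],[0,0,95],-1],[[25,-2,140],[0,0,95],-1],[[25,-2,140],[0,0,95],-1],[[25,-2,140],[0,0,95],-1],[[25,-2,140],[0,0,95],-1],[[25,-2,140],[0,0,95],-1],[[25,-2,140],[0,0,95],-1],[[25,-2,140],[0,0,95],-1],[[25,-2,140],[0,0,95],-1],[[25,-2,140],[0,0,95],-1],[[25,-2,140],[0,0,95],-1],[[25,-2,140],[0,0,95],-1],[[25,-2,140],[0,0,95],-1],[[25,-2,140],[0,0,95],-1]]'
cat >> h.py <<'E'
def reds(c,o,z=(.084,.073)):
    f=c['frame'].astype(int); red=((f[...,0]>100)&(f[...,1]<70)&(f[...,2]<80)).astype(np.uint8)
    n,l,s,ce=cv2.connectedComponentsWithStats(red)
    for i in range(1,n):
        if s[i,4]>150: print('red',ce[i].round(1),s[i].tolist(),*[px2w(c,ce[i],k,o)[0].round(4).tolist() for k in z])
E
python3 - <<'E'
from h import *
o=readout.get_obs(); c=viewer.read_camera('wrist'); save(c,'f.png'); print(o['eef_pos'],o['q'])
reds(c,o); plan([([.444,-.0015,.053],down(-4.6))])
E
```

```text
t: 4.57
eef_pos: [0.4446, -0.0021, 0.1603]
tool_rot: [-0.0, 0.737, 0.676, 0.0]
contact_force: [0.6, 0.1, 1.1]
gripper_width: 1.002
[ 0.44456221 -0.00207662  0.16030916] [-0.66373021  0.21022268  0.60367411  2.18703741 -0.16803394  0.78768824
 -0.0375173 ]
red [491.6  27.1] [468, 0, 44, 62, 2335] [0.6144, 0.1051, 0.084] [0.6226, 0.1067, 0.073]
red [249.7 198.8] [207, 159, 86, 81, 5473] [0.4447, 0.0, 0.084] [0.4444, -0.0037, 0.073]
[ [0.6, -0.6, 107.3] , [0.0, -0.0, -0.4] ] dist 107 ang 0
```

```bash
python3 -m handwheel '[[[1,-0.5,40],[0,0,0],-1],[[1,-0.5,70],[0,0,0],-1],[[1,-0.5,90],[0,0,0],-1],[[1,-0.5,107],[0,0,0],-1],[[1,-0.5,107],[0,0,0],-1],[[1,-0.5,107],[0,0,0],-1],[[1,-0.5,107],[0,0,0],1],[[1,-0.5,107],[0,0,0],1],[[1,-0.5,107],[0,0,0],1],[[1,-0.5,107],[0,0,0],1],[[1,-0.5,107],[0,0,0],1],[[1,-0.5,107],[0,0,0],1],[[1,-0.5,107],[0,0,0],1],[[1,-0.5,107],[0,0,0],1],[[1,-0.5,107],[0,0,0],1],[[1,-0.5,107],[0,0,0],1]]' 35
python3 - <<'E'
from h import *
o=readout.get_obs(); print(o['gripper_width']*85)
# jar cell0: carrier centre (.625,.187)
u=np.array([np.cos(np.deg2rad(85.4)),np.sin(np.deg2rad(85.4)),0]); g=np.array([.625,.187,0])+u*.073; print(g)
e=o['eef_pos']
plan([([e[0],e[1],.16],None),([g[0],g[1],.17],None)])
E
```

```text
t: 5.95
eef_pos: [0.445, -0.001, 0.0546]
tool_rot: [0.0, 0.737, 0.676, 0.001]
contact_force: [-1.7, -0.6, 6.7]
gripper_width: 0.757
64.33883766879714
[0.63085452 0.25976486 0.        ]
[ [0.1, 0.2, -105.4] , [0.0, 0.0, 0.0] ] dist 105 ang 0
[ [276.1, 162.7, -114.7] , [0.0, 0.0, 0.0] ] dist 340 ang 0
```

```bash
python3 -m handwheel '[[[0,0,-30],[0,0,0],1],[[0,0,-70],[0,0,0],1],[[0,0,-105],[0,0,0],1],[[0,0,-110],[0,0,0],1],[[30,20,-115],[0,0,0],1],[[60,38,-115],[0,0,0],1],[[90,55,-115],[0,0,0],1],[[120,73,-115],[0,0,0],1],[[150,90,-115],[0,0,0],1],[[180,108,-115],[0,0,0],1],[[210,125,-115],[0,0,0],1],[[240,143,-115],[0,0,0],1],[[262,155,-115],[0,0,0],1],[[276,162,-115],[0,0,0],1],[[276,162,-115],[0,0,0],1],[[276,162,-115],[0,0,0],1],[[276,162,-115],[0,0,0],1],[[276,162,-115],[0,0,0],1],[[276,162,-115],[0,0,0],1]]'
python3 - <<'E'
from h import *
o=readout.get_obs(); c=viewer.read_camera('wrist'); save(c,'g.png'); print(o['eef_pos'],o['gripper_width']*85)
reds(c,o,(.094,.084))
E
```

```text
t: 7.53
eef_pos: [0.6293, 0.2584, 0.1686]
tool_rot: [-0.0, 0.738, 0.675, -0.0]
contact_force: [-0.5, 0.0, -1.6]
gripper_width: 0.76
[0.62929077 0.25839843 0.16859899] 64.6024098226989
red [249.6 312.2] [176, 279, 148, 69, 6602] [0.6204, 0.1616, 0.094] [0.6197, 0.1536, 0.084]
```

View pics/g.png

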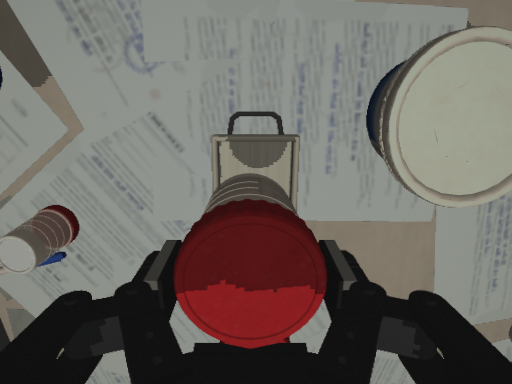

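The jar is held over its cell. The carrier's outer end corners show at about (211,136) and (299,135), so I can compute the cell centre from them.

Run:
```python
from h import *
o=readout.get_obs(); c=viewer.read_camera('wrist'); print(o['eef_pos'])
im=c['frame']; 
P=px2w(c,[[211.5,135.5],[299,135]],.028,o)[:,:2]; d=P[1]-P[0]; print(P,np.linalg.norm(d),np.rad2deg(np.arctan2(*d[::-1])))
d/=np.linalg.norm(d); n=np.array([d[1],-d[0]]); n=n if n[1]<0 else -n
g=P.mean(0)+n*.0385; print('cell',g)
# edges of side walls further down: sample gradient rows
gr=cv2.cvtColor(im,cv2.COLOR_RGB2GRAY)
for r in (150,170,190): print(r,gr[r,200:226].tolist(),gr[r,286:310].tolist())
# lid ellipse
f=im.astype(int); red=((f[...,0]>70)&(f[...,1]<50)&(f[...,2]<55)).astype(np.uint8)
k=cv2.findContours(red,cv2.RETR_EXTERNAL,cv2.CHAIN_APPROX_NONE)[0]; k=max(k,key=cv2.contourArea); print(cv2.boundingRect(k))
ph=np.linspace(0,2*np.pi,60); z=o['eef_pos'][2]+.0294
circ=np.c_[o['eef_pos'][0]+.033*np.cos(ph),o['eef_pos'][1]+.033*np.sin(ph),np.full(60,z)]
u=w2px(c,circ,o); print('expected',u.min(0),u.max(0))
plan([([g[0],g[1],.0646+.003],None)])
```

```text
[0.62937291 0.25865628 0.16865233]
[[0.59872097 0.30168775]
 [0.6770196  0.29513458]] 0.07857238875912058 -4.784201241960232
cell [0.63465927 0.2600453 ]
150 [146, 141, 137, 139, 142, 142, 136, 130, 128, 133, 141, 126, 117, 131, 130, 117, 99, 67, 49, 116, 141, 141, 141, 140, 142, 143] [136, 137, 137, 135, 119, 74, 42, 76, 103, 119, 131, 127, 115, 130, 139, 138, 136, 135, 138, 141, 141, 137, 134, 135]
170 [147, 147, 147, 147, 147, 147, 147, 147, 147, 147, 147, 122, 108, 121, 132, 126, 111, 88, 59, 57, 75, 123, 140, 139, 140, 141] [137, 138, 137, 134, 87, 42, 72, 101, 116, 131, 128, 116, 131, 142, 145, 144, 139, 133, 134, 139, 143, 141, 138, 133]
190 [147, 147, 144, 139, 134, 136, 141, 145, 147, 147, 147, 145, 120, 112, 109, 86, 69, 66, 60, 80, 110, 104, 76, 63, 62, 62] [138, 136, 132, 95, 53, 60, 93, 114, 130, 129, 117, 102, 134, 147, 147, 147, 147, 145, 145, 140, 133, 128, 133, 140]
(175, 214, 151, 135)
expected [171.54893698 211.2866749 ] [328.11585109 345.95554348]
[ [1.6, 5.2, 101.0] , [0.0, 0.0, 0.0] ] dist 101 ang 0
```

```bash
python3 -m handwheel '[[[1.5,5,0],[0,0,0],1],[[1.5,5,0],[0,0,0],1],[[1.5,5,20],[0,0,0],1],[[1.5,5,40],[0,0,0],1],[[1.5,5,60],[0,0,0],1],[[1.5,5,72],[0,0,0],1],[[1.5,5,82],[0,0,0],1],[[1.5,5,88],[0,0,0],1],[[1.5,5,92],[0,0,0],1],[[1.5,5,96],[0,0,0],1],[[1.5,5,99],[0,0,0],1],[[1.5,5,101],[0,0,0],1],[[1.5,5,102.5],[0,0,0],1],[[1.5,5,102.5],[0,0,0],1],[[1.5,5,102.5],[0,0,0],1]]'
```

```text
t: 8.88
eef_pos: [0.6348, 0.2608, 0.0661]
tool_rot: [0.0, 0.737, 0.676, 0.0]
contact_force: [-0.2, -0.2, -1.2]
gripper_width: 0.761
```

```bash
python3 -m handwheel '[[[0,0,1],[0,0,0],1],[[0,0,1.5],[0,0,0],1],[[0,0,2],[0,0,0],1],[[0,0,2],[0,0,0],1]]'
```

```text
t: 9.22
eef_pos: [0.6349, 0.2609, 0.0648]
tool_rot: [-0.0, 0.737, 0.676, 0.0]
contact_force: [-2.9, -0.7, 5.0]
gripper_width: 0.758
```

```bash
python3 -m handwheel '[[[0,0,0],[0,0,0],0.7],[[0,0,0],[0,0,0],0.3],[[0,0,0],[0,0,0],-0.3],[[0,0,0],[0,0,0],-1],[[0,0,0],[0,0,0],-1],[[0,0,0],[0,0,0],-1],[[0,0,-10],[0,0,0],-1],[[0,0,-30],[0,0,0],-1],[[0,0,-65],[0,0,0],-1],[[0,0,-105],[0,0,0],-1],[[0,0,-105],[0,0,0],-1]]'
python3 - <<'E'
from h import *
o=readout.get_obs(); c=viewer.read_camera('wrist'); print(o['eef_pos'])
reds(c,o,(.094,))
plan([([.53,0,.2],down(-9)),([.417,-.185,.16],down(-9))])
E
```

```text
t: 10.13
eef_pos: [0.6394, 0.2615, 0.1779]
tool_rot: [0.002, 0.738, 0.675, 0.006]
contact_force: [2.1, 0.9, 1.9]
gripper_width: 0.999
[0.63944972 0.26153515 0.17787503]
red [242.1 198.9] [201, 160, 83, 79, 5113] [0.6345, 0.2619, 0.094]
red [243.  284.6] [206, 253, 75, 65, 3807] [0.628, 0.1866, 0.094]
red [243.7 337.3] [212, 327, 62, 21, 877] [0.6233, 0.1318, 0.094]
[ [-269.7, -84.4, -27.4] , [0.5, -0.3, 4.0] ] dist 284 ang 4
[ [-464.1, -181.1, 10.9] , [0.5, -0.3, 4.0] ] dist 498 ang 4
```

```bash
python3 -m handwheel '[[[-270,-84,-20],[0,0,4],-1],[[-270,-84,-20],[0,0,4],-1],[[-270,-84,-20],[0,0,4],-1],[[-270,-84,-20],[0,0,4],-1],[[-270,-84,-20],[0,0,4],-1],[[-270,-84,-20],[0,0,4],-1],[[-270,-84,-20],[0,0,4],-1],[[-464,-181,5],[0,0,4],-1],[[-464,-181,5],[0,0,4],-1],[[-464,-181,5],[0,0,4],-1],[[-464,-181,5],[0,0,4],-1],[[-464,-181,5],[0,0,4],-1],[[-464,-181,5],[0,0,4],-1],[[-464,-181,5],[0,0,4],-1],[[-464,-181,5],[0,0,4],-1],[[-464,-181,5],[0,0,4],-1],[[-464,-181,5],[0,0,4],-1]]'
python3 - <<'E'
from h import *
viewer.read_camera('wrist');viewer.read_camera('wrist')
o=readout.get_obs(); c=viewer.read_camera('wrist'); save(c,'k.png'); print(o['eef_pos'],o['q'])
reds(c,o,(.073,.083))
plan([([.417,-.185,.045],down(-9))])
E
```

```text
t: 11.6
eef_pos: [0.415, -0.1843, 0.1638]
tool_rot: [0.0, 0.759, 0.651, 0.0]
contact_force: [-1.1, 0.9, -0.2]
gripper_width: 0.998
[ 0.4147496  -0.18453914  0.16379753] [-0.33249751  0.23646059  0.71238496  2.16858486 -0.21430269  0.80410602
  0.36131059]
red [508.3 131. ] [504, 111, 8, 39, 213] [0.6191, -0.1641, 0.073] [0.6109, -0.1617, 0.083]
red [253.1 194.4] [226, 169, 56, 52, 2282] [0.4174, -0.1842, 0.073] [0.4178, -0.1809, 0.083]
[ [0.1, 2.4, 118.8] , [0.0, -0.0, 0.1] ] dist 119 ang 0
```

```bash
python3 -m handwheel '[[[0.5,2.5,40],[0,0,0],-1],[[0.5,2.5,75],[0,0,0],-1],[[0.5,2.5,100],[0,0,0],-1],[[0.5,2.5,115],[0,0,0],-1],[[0.5,2.5,124],[0,0,0],-1],[[0.5,2.5,124],[0,0,0],-1],[[0.5,2.5,124],[0,0,0],0.2],[[0.5,2.5,124],[0,0,0],1],[[0.5,2.5,124],[0,0,0],1],[[0.5,2.5,124],[0,0,0],1],[[0.5,2.5,124],[0,0,0],1],[[0.5,2.5,124],[0,0,0],1],[[0.5,2.5,124],[0,0,0],1],[[0.5,2.5,124],[0,0,0],1],[[0.5,2.5,124],[0,0,0],1],[[0.5,2.5,124],[0,0,0],1]]' 30
python3 - <<'E'
from h import *
o=readout.get_obs(); print(o['eef_pos'],o['gripper_width']*85)
u=np.array([np.cos(np.deg2rad(81)),np.sin(np.deg2rad(81)),0]); 
for s in (1,-1):
    g=np.array([.627,-.161,0])+s*u*.054; print(g); plan([([g[0],g[1],.16],None)])
E
```

```text
t: 13.08
eef_pos: [0.4174, -0.1857, 0.0409]
tool_rot: [0.001, 0.76, 0.649, 0.001]
contact_force: [-1.2, 0.4, 6.1]
gripper_width: 0.525
[ 0.41735742 -0.1857204   0.04091626] 44.628135893364146
[ 0.63544746 -0.10766483  0.        ]
[ [111.3, 203.5, -118.6] , [0.0, 0.0, 0.0] ] dist 260 ang 0
[ 0.61855254 -0.21433517  0.        ]
[ [3.3, 203.5, -118.6] , [0.0, 0.0, 0.0] ] dist 236 ang 0
```

```bash
python3 -m handwheel '[[[0,0,-30],[0,0,0],1],[[0,0,-70],[0,0,0],1],[[0,0,-105],[0,0,0],1],[[0,0,-118],[0,0,0],1],[[15,28,-118],[0,0,0],1],[[31,58,-118],[0,0,0],1],[[48,88,-118],[0,0,0],1],[[64,118,-118],[0,0,0],1],[[80,147,-118],[0,0,0],1],[[95,174,-118],[0,0,0],1],[[105,193,-118],[0,0,0],1],[[111,203,-118],[0,0,0],1],[[111,203,-118],[0,0,0],1],[[111,203,-118],[0,0,0],1],[[111,203,-118],[0,0,0],1],[[111,203,-118],[0,0,0],1],[[111,203,-118],[0,0,0],1]]'
python3 - <<'E'
from h import *
viewer.read_camera('wrist')
o=readout.get_obs(); c=viewer.read_camera('wrist'); save(c,'l.png'); print(o['eef_pos'],o['gripper_width']*85)
f=c['frame'].astype(int); red=((f[...,0]>70)&(f[...,1]<50)&(f[...,2]<55)).astype(np.uint8)
k=cv2.findContours(red,cv2.RETR_EXTERNAL,cv2.CHAIN_APPROX_NONE)[0]; k=max(k,key=cv2.contourArea); print(cv2.boundingRect(k))
ph=np.linspace(0,2*np.pi,60); z=o['eef_pos'][2]+.0325
u=w2px(c,np.c_[o['eef_pos'][0]+.023*np.cos(ph),o['eef_pos'][1]+.023*np.sin(ph),np.full(60,z)],o); print('expected',u.min(0),u.max(0))
E
```

```text
t: 14.5
eef_pos: [0.6334, -0.1084, 0.1581]
tool_rot: [-0.0, 0.761, 0.649, 0.0]
contact_force: [-0.4, 0.2, -0.6]
gripper_width: 0.527
[ 0.63356162 -0.10830293  0.15809089] 45.00578035718046
(198, 239, 105, 90)
expected [194.29053022 238.21064312] [305.81305063 333.42798689]
```

View pics/l.png

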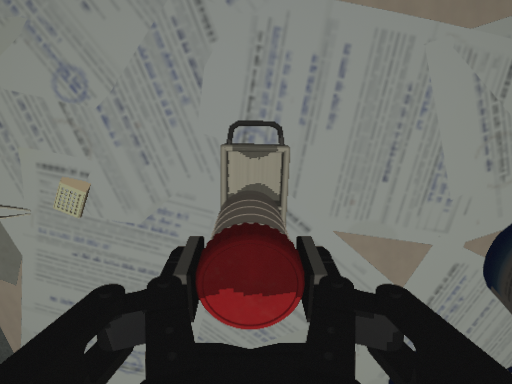

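The vial is held centred above the end cell. The carrier's outer end corners are at about (221,146) and (290,146).

Run:
```python
from h import *
o=readout.get_obs(); c=viewer.read_camera('wrist')
gr=cv2.cvtColor(c['frame'],cv2.COLOR_RGB2GRAY)
for r in (155,175): print(r,gr[r,212:234].tolist(),gr[r,278:300].tolist())
print(gr[138:158,240].tolist(),gr[138:158,228].tolist(),gr[138:158,280].tolist())
P=px2w(c,[[221,145.5],[290,145.5]],.028,o)[:,:2]; d=P[1]-P[0]; print(P,np.linalg.norm(d),np.rad2deg(np.arctan2(*d[::-1])))
d/=np.linalg.norm(d); n=np.array([d[1],-d[0]]); n=n if n[1]<0 else -n
g=P.mean(0)+n*.029; print('cell',g); plan([([g[0],g[1],.051],None)])
```

```text
155 [134, 130, 128, 130, 134, 137, 136, 131, 114, 110, 124, 122, 111, 96, 65, 55, 109, 129, 131, 133, 131, 130] [127, 127, 126, 85, 44, 69, 94, 108, 122, 122, 112, 97, 126, 138, 138, 138, 137, 136, 134, 134, 134, 135]
175 [135, 137, 138, 138, 138, 138, 138, 138, 116, 108, 123, 122, 111, 96, 64, 53, 74, 115, 131, 133, 131, 130] [126, 126, 91, 51, 68, 94, 110, 124, 121, 110, 97, 126, 137, 136, 135, 134, 135, 134, 130, 124, 121, 124]
[133, 133, 133, 132, 131, 71, 52, 63, 71, 78, 77, 76, 70, 65, 96, 99, 126, 129, 129, 129] [35, 53, 59, 59, 60, 55, 51, 82, 102, 122, 128, 130, 117, 90, 111, 114, 114, 109, 108, 108] [57, 58, 58, 58, 56, 55, 54, 42, 76, 98, 120, 128, 127, 119, 108, 124, 127, 126, 126, 127]
[[ 0.61409781 -0.07176065]
 [ 0.67351875 -0.08126637]] 0.060176462193411225 -9.088741007630299
cell [ 0.63922732 -0.10514941]
[ [3.6, 4.8, 107.0] , [0.0, 0.0, 0.0] ] dist 107 ang 0
```

```bash
python3 -m handwheel '[[[3,4.3,0],[0,0,0],1],[[3,4.3,0],[0,0,0],1],[[3,4.3,25],[0,0,0],1],[[3,4.3,50],[0,0,0],1],[[3,4.3,68],[0,0,0],1],[[3,4.3,80],[0,0,0],1],[[3,4.3,88],[0,0,0],1],[[3,4.3,94],[0,0,0],1],[[3,4.3,98],[0,0,0],1],[[3,4.3,101],[0,0,0],1],[[3,4.3,103.5],[0,0,0],1],[[3,4.3,105.5],[0,0,0],1],[[3,4.3,107],[0,0,0],1],[[3,4.3,108],[0,0,0],1],[[3,4.3,108],[0,0,0],1]]'
```

```text
t: 15.9
eef_pos: [0.6394, -0.1055, 0.051]
tool_rot: [0.0, 0.76, 0.649, 0.001]
contact_force: [-2.1, 1.6, 7.1]
gripper_width: 0.532
```

Seated. Now I release and lift. For the flip I plan to tilt the tool 45° sideways, grasp, roll 180° and lay the vial down, so I'll try that tilt in the air first.

```bash
python3 -m handwheel '[[[0,0,0],[0,0,0],0.6],[[0,0,0],[0,0,0],0.2],[[0,0,0],[0,0,0],-0.3],[[0,0,0],[0,0,0],-1],[[0,0,0],[0,0,0],-1],[[0,0,0],[0,0,0],-1],[[0,0,-10],[0,0,0],-1],[[0,0,-30],[0,0,0],-1],[[0,0,-65],[0,0,0],-1],[[0,0,-105],[0,0,0],-1],[[0,0,-105],[0,0,0],-1],[[0,0,-105],[0,0,0],-1]]'
python3 - <<'E'
from h import *
viewer.read_camera('wrist')
o=readout.get_obs(); c=viewer.read_camera('wrist'); print(o['eef_pos'],o['q'])
reds(c,o,(.083,))
tilt=lambda th:R.from_euler('x',th,degrees=True)*down(0)
plan([([.48,0,.28],down(0)),([.48,0,.28],tilt(45)),([.48,0,.28],tilt(-45))])
E
```

```text
t: 16.9
eef_pos: [0.6409, -0.1061, 0.1582]
tool_rot: [0.002, 0.761, 0.649, 0.002]
contact_force: [-0.2, -0.0, -0.1]
gripper_width: 0.996
[ 0.63953502 -0.10543985  0.15611778] [-0.37284641  0.57875701  0.62954872  1.72620285 -0.4028628   0.96684784
  0.25430462]
red [249.  200.9] [220, 174, 59, 56, 2544] [0.6393, -0.1038, 0.083]
red [245.4 269.8] [218, 247, 55, 48, 1991] [0.6274, -0.1598, 0.083]
[ [79.1, -173.2, -125.2] , [-0.0, -0.0, -9.0] ] dist 228 ang 9
[ [79.1, -173.2, -125.2] , [3.5, 44.9, -8.5] ] dist 228 ang 46
[ [79.1, -173.2, -125.2] , [-3.5, -44.9, -8.5] ] dist 228 ang 46
```

```bash
python3 -m handwheel '[[[79,-173,-125],[0,0,-8.5],-1],[[79,-173,-125],[0,0,-8.5],-1],[[79,-173,-125],[0,0,-8.5],-1],[[79,-173,-125],[0,0,-8.5],-1],[[79,-173,-125],[0,0,-8.5],-1],[[79,-173,-125],[3.5,45,-8.5],-1],[[79,-173,-125],[3.5,45,-8.5],-1],[[79,-173,-125],[3.5,45,-8.5],-1],[[79,-173,-125],[3.5,45,-8.5],-1],[[79,-173,-125],[3.5,45,-8.5],-1],[[79,-173,-125],[3.5,45,-8.5],-1],[[79,-173,-125],[3.5,45,-8.5],-1],[[79,-173,-125],[3.5,45,-8.5],-1],[[79,-173,-125],[3.5,45,-8.5],-1],[[79,-173,-125],[3.5,45,-8.5],-1]]'
python3 - <<'E'
from h import *
o=readout.get_obs(); print(o['eef_pos'],o['q'],rot(o).as_matrix().round(3))
E
```

```text
t: 18.25
eef_pos: [0.4804, 0.0003, 0.2795]
tool_rot: [-0.271, 0.653, 0.653, 0.271]
contact_force: [0.6, 0.1, 0.9]
gripper_width: 1.001
[4.80393169e-01 3.36902901e-04 2.79541124e-01] [-0.22387778  0.35474831  0.69280981  1.97756542 -0.90517708  1.45738018
  0.86775202] [[-0.     1.    -0.   ]
 [ 0.707  0.     0.708]
 [ 0.708 -0.    -0.707]]
```

The tilt works, and q7 has room for a +180° roll about tool z. Next is the pre-grasp pose for the inverted vial, pointing tangentially (φ=28°), with a check on its position.

```bash
cat >> h.py <<'E'
def til(th,phi): return R.from_euler('z',phi,degrees=True)*R.from_euler('x',th,degrees=True)*down(0)
E
python3 - <<'E'
from h import *
r=til(45,28); d=r.apply([0,0,1]); P=np.array([.413,.2175,.04])
plan([([.45,.12,.25],r),(P+d*.02-d*.11+[0,0,.03],r)])
E
```

```text
[ [63.7, -30.3, 105.6] , [19.8, -0.0, -19.8] ] dist 127 ang 28
[ [10.5, -37.4, 217.0] , [19.8, -0.0, -19.8] ] dist 220 ang 28
```

```bash
python3 -m handwheel '[[[20,-37,120],[19.8,0,-19.8],-1],[[20,-37,120],[19.8,0,-19.8],-1],[[20,-37,120],[19.8,0,-19.8],-1],[[20,-37,120],[19.8,0,-19.8],-1],[[20,-37,120],[19.8,0,-19.8],-1],[[10,-37,200],[19.8,0,-19.8],-1],[[10,-37,200],[19.8,0,-19.8],-1],[[10,-37,200],[19.8,0,-19.8],-1],[[10,-37,200],[19.8,0,-19.8],-1],[[10,-37,200],[19.8,0,-19.8],-1]]'
python3 - <<'E'
from h import *
viewer.read_camera('wrist')
o=readout.get_obs(); c=viewer.read_camera('wrist'); save(c,'m.png'); print(o['eef_pos'],o['q'],rot(o).as_matrix()[:,2].round(3))
reds(c,o,(.01,))
ph=np.linspace(0,2*np.pi,60)
x,y=.413,.2175
print('base exp',w2px(c,np.c_[x+.021*np.cos(ph),y+.021*np.sin(ph),np.full(60,.073)],o).min(0),w2px(c,np.c_[x+.021*np.cos(ph),y+.021*np.sin(ph),np.full(60,.073)],o).max(0))
E
```

```text
t: 19.08
eef_pos: [0.4444, 0.1476, 0.1467]
tool_rot: [-0.327, 0.477, 0.792, 0.198]
contact_force: [0.1, 0.1, 0.9]
gripper_width: 1.001
[0.44474675 0.14722287 0.14692236] [-0.3752377   0.5689085   0.47831033  2.00633499 -0.91298699  1.33734146
  1.14722839] [-0.328  0.626 -0.708]
red [505.6 319.5] [495, 304, 17, 35, 328] [0.6617, 0.2341, 0.01]
base exp [228.93266092 165.9673048 ] [279.78657306 210.84978708]
```

View pics/m.png

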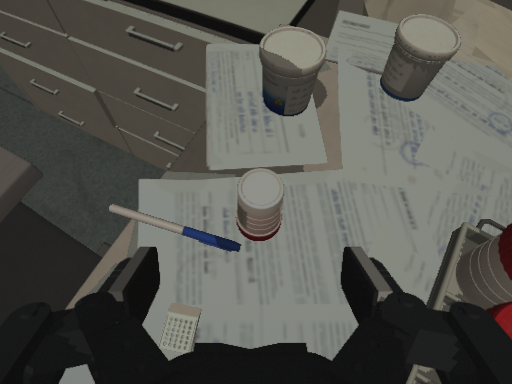

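The inverted vial's base disc is at about (261,188), roughly 5 mm off my estimate along the closing axis. The pen lies low beside it.

Run:
```python
from h import *
o=readout.get_obs(); c=viewer.read_camera('wrist')
m=[d for d in viewer.outline_of(c,'vial_inverted')][:1]
for d in m: print(d['rect'],d['score'])
p=px2w(c,[[261,188]],.073,o)[0]; print(p,o['eef_pos'])
r=til(45,28); d=r.apply([0,0,1]); P=np.array([p[0],p[1],.04])
plan([(P+d*.02-d*.06,r),(P+d*.02,r)])
```

```text
[260.2, 203.4, 47.8, 72.7] 0.62
[0.41817562 0.21968791 0.073     ] [0.44487385 0.14716434 0.14697427]
[ [-21.5, 10.2, 89.5] , [0.3, 0.0, 0.0] ] dist 93 ang 0
[ [-21.5, 9.9, 149.5] , [0.3, 0.0, 0.0] ] dist 151 ang 0
```

```bash
python3 -m handwheel '[[[-21,10,30],[0,0,0],-1],[[-21,10,60],[0,0,0],-1],[[-21,10,89],[0,0,0],-1],[[-21,10,105],[0,0,0],-1],[[-21,10,120],[0,0,0],-1],[[-21,10,133],[0,0,0],-1],[[-21,10,143],[0,0,0],-1],[[-21,10,149],[0,0,0],-1],[[-21,10,149],[0,0,0],-1],[[-21,10,149],[0,0,0],-0.2],[[-21,10,149],[0,0,0],0.2],[[-21,10,149],[0,0,0],1],[[-21,10,149],[0,0,0],1],[[-21,10,149],[0,0,0],1],[[-21,10,149],[0,0,0],1],[[-21,10,149],[0,0,0],1],[[-21,10,149],[0,0,0],1],[[-21,10,149],[0,0,0],1]]' 30
python3 - <<'E'
from h import *
o=readout.get_obs(); print(o['q'],o['gripper_width']*85)
r=til(45,28);
print(o['eef_pos']-np.array([.41818,.21969,.04]), rot(o).as_matrix()[:,2])
plan([(np.array(o['eef_pos'])+[0,0,.12],None),([.48,.0,.15],til(45,0)*R.from_euler('z',0))])
E
```

```text
t: 20.78
eef_pos: [0.4108, 0.2329, 0.026]
tool_rot: [-0.328, 0.476, 0.792, 0.198]
contact_force: [0.5, -3.6, 5.0]
gripper_width: 0.489
[-0.44040203  0.74364561  0.33819244  2.09830819 -1.14627061  1.11453177
  1.29600375] 41.534350998288495
[-0.00738268  0.01320969 -0.01398614] [-0.33001917  0.62618906 -0.70638135]
[ [84.9, 0.2, -84.8] , [0.0, 0.0, 0.0] ] dist 120 ang 0
[ [-80.4, -47.6, -256.3] , [-19.7, -0.1, 19.8] ] dist 273 ang 28
```

```bash
python3 -m handwheel '[[[20,0,-20],[0,0,0],1],[[45,0,-45],[0,0,0],1],[[70,0,-70],[0,0,0],1],[[85,0,-85],[0,0,0],1],[[60,-10,-130],[-5,0,5],1],[[30,-20,-165],[-10,0,10],1],[[0,-29,-200],[-15,0,15],1],[[-30,-38,-230],[-19.7,0,19.8],1],[[-50,-48,-256],[-19.7,0,19.8],1],[[-60,-48,-256],[-19.7,0,19.8],1],[[-60,-48,-256],[-19.7,0,19.8],1],[[-60,-48,-256],[-19.7,0,19.8],1],[[-60,-48,-256],[-19.7,0,19.8],1],[[-60,-48,-256],[-19.7,0,19.8],1]]'
python3 - <<'E'
from h import *
o=readout.get_obs(); print(o['eef_pos'],o['q'],o['gripper_width']*85,rot(o).as_matrix().round(3))
E
```

```text
t: 21.95
eef_pos: [0.4718, 0.0147, 0.1638]
tool_rot: [-0.272, 0.652, 0.654, 0.271]
contact_force: [1.0, 0.4, -1.1]
gripper_width: 0.485
[0.4718345  0.01472132 0.16377134] [-0.16752404  0.52589335  0.61314305  2.08603587 -1.03392667  1.32344509
  1.09207842] 41.25020528605181 [[-0.001  1.    -0.003]
 [ 0.705  0.003  0.709]
 [ 0.709 -0.002 -0.705]]
```

Now roll +180° about tool z, in stages.

```bash
python3 -m handwheel '[[[0,0,0],[0,0,90],1],[[0,0,0],[0,0,90],1],[[0,0,0],[0,0,90],1],[[0,0,0],[0,0,90],1],[[0,0,0],[0,0,90],1],[[0,0,0],[0,0,90],1],[[0,0,0],[0,0,90],1],[[0,0,0],[0,0,90],1],[[0,0,0],[0,0,90],1],[[0,0,0],[0,0,90],1],[[0,0,0],[0,0,90],1],[[0,0,0],[0,0,90],1],[[0,0,0],[0,0,90],1],[[0,0,0],[0,0,90],1]]'
python3 -m handwheel '[[[0,0,0],[0,0,90],1],[[0,0,0],[0,0,90],1],[[0,0,0],[0,0,90],1],[[0,0,0],[0,0,90],1],[[0,0,0],[0,0,90],1],[[0,0,0],[0,0,90],1],[[0,0,0],[0,0,90],1],[[0,0,0],[0,0,90],1],[[0,0,0],[0,0,90],1],[[0,0,0],[0,0,90],1],[[0,0,0],[0,0,90],1],[[0,0,0],[0,0,90],1],[[0,0,0],[0,0,90],1],[[0,0,0],[0,0,90],1],[[0,0,0],[0,0,90],1]]'
python3 - <<'E'
from h import *
o=readout.get_obs(); print(o['eef_pos'],o['q'],o['gripper_width']*85); print(rot(o).as_matrix().round(3))
c=viewer.read_camera('scene'); f=c['frame'][150:280,140:340]; cv2.imwrite('pics/n.png',cv2.resize(f,None,fx=4,fy=4,interpolation=cv2.INTER_CUBIC)[:,:,::-1])
r=til(45,0)*R.from_euler('z',180,degrees=True)
plan([([.485,0,.03],r),([.485,0,.008],r)])
E
```

```text
t: 23.12
eef_pos: [0.472, 0.0148, 0.1637]
tool_rot: [-0.384, 0.923, -0.0, -0.002]
contact_force: [-0.3, 0.4, -0.1]
gripper_width: 0.488
t: 24.37
eef_pos: [0.4722, 0.0139, 0.1637]
tool_rot: [-0.271, 0.655, -0.651, -0.271]
contact_force: [0.8, -0.8, 0.6]
gripper_width: 0.485
[0.47223334 0.01394574 0.16371385] [-0.48452234  0.79993273  1.13373546  2.10162472 -1.21001953  1.66337745
 -1.83844915] 41.265929613030295
[[ 0.004 -1.    -0.002]
 [-0.706 -0.004  0.708]
 [-0.708 -0.002 -0.706]]
[ [104.6, -12.4, 84.7] , [0.1, 0.1, 0.2] ] dist 135 ang 0
[ [120.2, -12.3, 100.2] , [0.1, 0.1, 0.2] ] dist 157 ang 0
```

View pics/n.png

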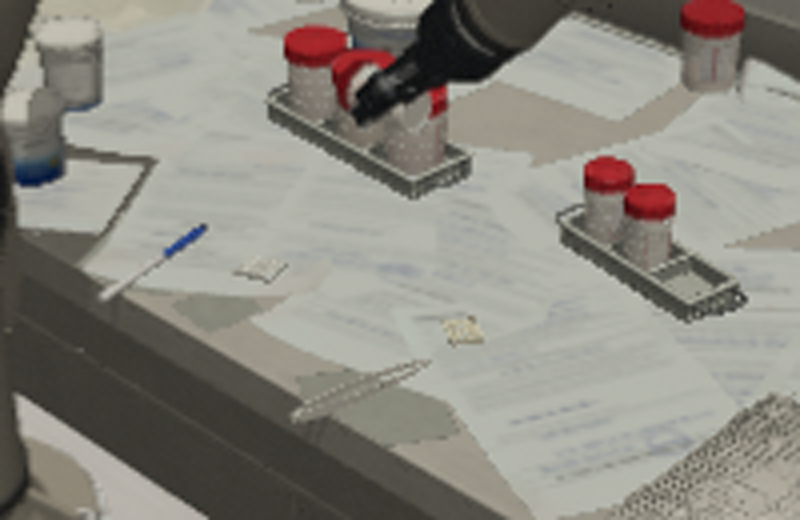

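The vial is horizontal with its lid toward +y, and the jar and first vial stand in their carriers. I'll lower it onto the clear bench.

```bash
python3 -m handwheel '[[[25,-3,20],[0,0,0],1],[[50,-6,40],[0,0,0],1],[[75,-9,60],[0,0,0],1],[[95,-12,75],[0,0,0],1],[[105,-12,85],[0,0,0],1],[[109,-12,89],[0,0,0],1],[[112,-12,92],[0,0,0],1],[[115,-12,95],[0,0,0],1],[[117,-12,97],[0,0,0],1],[[118,-12,98],[0,0,0],1],[[118,-12,98],[0,0,0],1],[[118,-12,98],[0,0,0],1]]'
python3 -c "
from h import *
o=readout.get_obs(); print(o['contact_force'],o['torque'],o['q'])"
```

```text
t: 25.42
eef_pos: [0.4845, -0.0008, 0.0115]
tool_rot: [-0.271, 0.653, -0.653, -0.271]
contact_force: [0.3, 0.5, -0.6]
gripper_width: 0.483
[ 0.29025791  0.48479521 -0.57028829] [-0.8108781   0.00655308 -0.01081855] [-0.26586146  0.98221694  0.80862729  2.07446394 -1.35138198  1.47121216
 -1.67410889]
```

```bash
python3 -m handwheel '[[[0.7,0,0.7],[0,0,0],1],[[1.4,0,1.4],[0,0,0],1],[[1.8,0,1.8],[0,0,0],1],[[1.8,0,1.8],[0,0,0],1]]'; python3 -m handwheel '[[[0.5,0,0.5],[0,0,0],1],[[0.7,0,0.7],[0,0,0],1],[[0.7,0,0.7],[0,0,0],1]]'
```

```text
t: 25.75
eef_pos: [0.4843, -0.0008, 0.0085]
tool_rot: [-0.271, 0.653, -0.653, -0.271]
contact_force: [-0.2, -0.8, -0.2]
gripper_width: 0.485
t: 26.0
eef_pos: [0.4843, -0.0008, 0.0078]
tool_rot: [0.271, -0.653, 0.653, 0.271]
contact_force: [-0.8, -0.4, 2.5]
gripper_width: 0.491
```

```bash
python3 -m handwheel '[[[0,0,0],[0,0,0],0.3],[[0,0,0],[0,0,0],0.0],[[0,0,0],[0,0,0],-0.2],[[0,0,0],[0,0,0],-0.5],[[0,0,0],[0,0,0],-1],[[0,0,0],[0,0,0],-1],[[0,0,0],[0,0,0],-1],[[0,0,0],[0,0,0],-1],[[0,0,-15],[0,0,0],-1],[[0,0,-40],[0,0,0],-1],[[0,0,-75],[0,0,0],-1],[[-20,0,-110],[0,0,0],-1],[[-20,0,-110],[0,0,0],-1],[[-20,0,-110],[0,0,0],-1]]'
python3 - <<'E'
from h import *
viewer.read_camera('wrist')
o=readout.get_obs(); c=viewer.read_camera('wrist'); save(c,'p.png'); print(o['eef_pos'],o['q'])
reds(c,o,(.022,)); t=viewer.read_camera('top'); f=t['frame'].astype(int)
red=((f[...,0]>110)&(f[...,1]<70)&(f[...,2]<80)).astype(np.uint8); n,l,s,ce=cv2.connectedComponentsWithStats(red)
for i in range(1,n):
    if s[i,4]>20: print(ce[i].round(1),s[i,4],px2w(t,ce[i],.03)[0].round(4))
E
```

```text
t: 27.17
eef_pos: [0.4854, -0.0659, 0.1009]
tool_rot: [-0.272, 0.653, -0.653, -0.269]
contact_force: [0.3, -0.4, 0.2]
gripper_width: 0.998
[ 0.48468848 -0.06461746  0.09969553] [-0.20723762  0.86256761  0.91619371  2.0061089  -1.17492074  1.57359551
 -1.7573445 ]
[244.1  65.4] 225 [0.9926 0.0216 0.03  ]
[120.5  67.9] 103 [0.9849 0.4867 0.03  ]
[115.4 100.9] 105 [0.856  0.5013 0.03  ]
[177.1 154.8] 252 [0.6492 0.2689 0.03  ]
[198.3 156.5] 253 [0.6423 0.1912 0.03  ]
[280.3 153.5] 120 [ 0.6509 -0.1094  0.03  ]
[218.5 158.3] 257 [0.6348 0.1171 0.03  ]
[295.8 156.5] 117 [ 0.6393 -0.1662  0.03  ]
```

View pics/p.png

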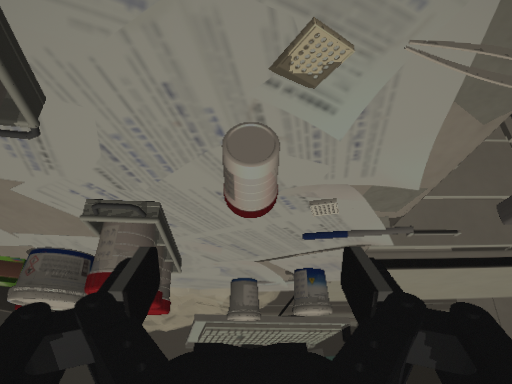

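The vial lies still, lid toward +y (base disc at about (250,144), lid at row 216). I'll roll the hand back so the camera side is up, then tilt to the other side for the second quarter-turn.

```bash
python3 - <<'E'
from h import *
o=readout.get_obs(); c=viewer.read_camera('wrist')
ph=np.linspace(0,2*np.pi,40)
for y in (-.044,-.048,-.052):
    u=w2px(c,np.c_[.4845+.021*np.cos(ph),np.full(40,y),.022+.021*np.sin(ph)],o); print(y,u.min(0),u.max(0))
g=cv2.cvtColor(c['frame'],cv2.COLOR_RGB2GRAY); print(g[112:176:2,250].tolist()); print(g[145,215:288:2].tolist())
E
python3 -m handwheel '[[[-40,0,-40],[0,0,-90],-1],[[-70,0,-70],[0,0,-90],-1],[[-70,0,-70],[0,0,-90],-1],[[-70,0,-70],[0,0,-90],-1],[[-70,0,-70],[0,0,-90],-1],[[-70,0,-70],[0,0,-90],-1],[[-70,0,-70],[0,0,-90],-1],[[-70,0,-70],[0,0,-90],-1],[[-70,0,-70],[0,0,-90],-1],[[-70,0,-70],[0,0,-90],-1],[[-70,0,-70],[0,0,-90],-1],[[-70,0,-70],[0,0,-90],-1],[[-70,0,-70],[0,0,-90],-1]]'
python3 -m handwheel '[[[0,0,0],[0,0,-90],-1],[[0,0,0],[0,0,-90],-1],[[0,0,0],[0,0,-90],-1],[[0,0,0],[0,0,-90],-1],[[0,0,0],[0,0,-90],-1],[[0,0,0],[0,0,-90],-1],[[0,0,0],[0,0,-90],-1],[[0,0,0],[0,0,-90],-1],[[0,0,0],[0,0,-90],-1],[[0,0,0],[0,0,-90],-1],[[0,0,0],[0,0,-90],-1],[[0,0,0],[0,0,-90],-1],[[0,0,0],[0,0,-90],-1],[[0,0,0],[0,0,-90],-1]]'
python3 - <<'E'
from h import *
o=readout.get_obs(); print(o['q'])
T=np.array([.4845,-.022,.008]); d=til(-45,0).apply([0,0,1])
plan([(T-d*.09+[0,0,.05],til(-45,0))])
E
```

```text
-0.044 [218.03160803 120.85478606] [280.74571915 172.21242038]
-0.048 [217.49757004 117.05711509] [281.2712951  168.92967906]
-0.052 [216.94575477 113.13745358] [281.81445847 165.52800466]
[120, 122, 120, 118, 119, 88, 127, 99, 91, 90, 91, 90, 91, 90, 90, 91, 91, 90, 91, 90, 91, 91, 91, 91, 90, 91, 101, 121, 139, 139, 139, 140]
[122, 119, 121, 83, 88, 80, 91, 91, 91, 91, 91, 90, 91, 91, 91, 91, 91, 91, 91, 91, 91, 91, 91, 91, 91, 91, 90, 91, 91, 76, 91, 90, 115, 129, 129, 124, 121]
t: 28.45
eef_pos: [0.484, -0.0637, 0.1974]
tool_rot: [-0.384, 0.923, 0.003, -0.0]
contact_force: [0.1, -0.6, -0.5]
gripper_width: 0.999
t: 29.62
eef_pos: [0.484, -0.0639, 0.1975]
tool_rot: [-0.272, 0.652, 0.654, 0.271]
contact_force: [-0.0, 0.6, -0.9]
gripper_width: 0.997
[ 0.1083577   0.49210764  0.42792386  1.94860366 -0.87061991  1.37547188
  1.00577133]
[ [20.6, 0.9, 128.3] , [-0.1, -90.1, 0.2] ] dist 130 ang 90
```

```bash
python3 -m handwheel '[[[10,0,30],[0,-45,0],-1],[[10,0,30],[0,-45,0],-1],[[10,0,30],[0,-45,0],-1],[[10,0,30],[0,-45,0],-1],[[10,0,30],[0,-45,0],-1],[[10,0,60],[0,-90,0],-1],[[20,0,90],[0,-90,0],-1],[[20,1,128],[0,-90,0],-1],[[20,1,128],[0,-90,0],-1],[[20,1,128],[0,-90,0],-1],[[20,1,128],[0,-90,0],-1],[[20,1,128],[0,-90,0],-1],[[20,1,128],[0,-90,0],-1],[[20,1,128],[0,-90,0],-1],[[20,1,128],[0,-90,0],-1],[[20,1,128],[0,-90,0],-1]]'
python3 - <<'E'
from h import *
viewer.read_camera('wrist')
o=readout.get_obs(); c=viewer.read_camera('wrist'); save(c,'s.png'); print(o['eef_pos'],o['q'],rot(o).as_matrix()[:,2])
reds(c,o,(.022,))
print(w2px(c,[[.4845,.0255,.022],[.4845,.0115,.022],[.4845,-.048,.022],[.4845,.0255,.0445]],o))
T=np.array([.4845,-.022,.008]); d=til(-45,0).apply([0,0,1])
plan([(T-d*.05,til(-45,0)),(T,til(-45,0))])
E
```

```text
t: 30.95
eef_pos: [0.485, 0.0388, 0.1225]
tool_rot: [0.269, 0.654, 0.653, -0.27]
contact_force: [-0.4, -0.4, 0.7]
gripper_width: 1.0
[0.48514148 0.03827245 0.12301254] [-1.18335734  0.71159879  0.76914633  2.02663799  0.25943984  0.96493227
 -0.65075163] [-0.00228417 -0.7040615  -0.71013533]
red [249.1 145.6] [225, 135, 50, 20, 606] [0.4844, -0.0127, 0.022]
red [407.6 252.8] [385, 247, 47, 13, 420] [0.7466, -0.3131, 0.022]
[[248.88806907 113.18264301]
 [249.02632984 126.15598287]
 [249.48217649 168.90884017]
 [248.8624012  139.18029523]]
[ [38.5, -0.7, 74.2] , [-0.1, -0.3, -0.2] ] dist 84 ang 0
[ [38.3, -0.6, 124.2] , [-0.1, -0.3, -0.2] ] dist 130 ang 0
```

```bash
python3 -m handwheel '[[[20,-0.6,30],[0,0,0],-1],[[38,-0.6,55],[0,0,0],-1],[[38,-0.6,74],[0,0,0],-1],[[38,-0.6,90],[0,0,0],-1],[[38,-0.6,103],[0,0,0],-1],[[38,-0.6,113],[0,0,0],-1],[[38,-0.6,119],[0,0,0],-1],[[38,-0.6,123],[0,0,0],-1],[[38,-0.6,123],[0,0,0],-1],[[38,-0.6,123],[0,0,0],-0.4],[[38,-0.6,123],[0,0,0],-0.1],[[38,-0.6,123],[0,0,0],0.1],[[38,-0.6,123],[0,0,0],1],[[38,-0.6,123],[0,0,0],1],[[38,-0.6,123],[0,0,0],1],[[38,-0.6,123],[0,0,0],1],[[38,-0.6,123],[0,0,0],1],[[38,-0.6,123],[0,0,0],1],[[38,-0.6,123],[0,0,0],1]]' 30
python3 - <<'E'
from h import *
o=readout.get_obs(); print(o['eef_pos'],o['gripper_width']*85,o['contact_force'])
e=np.array(o['eef_pos'])
plan([(e+[0,0,.1],None),([.485,.03,.15],til(45,0))])
E
```

```text
t: 32.63
eef_pos: [0.4851, -0.0192, 0.0086]
tool_rot: [0.27, 0.653, 0.654, -0.27]
contact_force: [-1.1, 2.6, 5.5]
gripper_width: 0.505
[ 0.48514093 -0.01919238  0.00859583] 42.90856981699513 [-1.05599223  2.60069331  5.48343535]
[ [-70.6, -0.0, -70.8] , [0.0, 0.0, 0.0] ] dist 100 ang 0
[ [-65.0, -0.1, -134.9] , [-0.0, 89.9, 0.1] ] dist 150 ang 90
```

```bash
python3 -m handwheel '[[[-15,0,-15],[0,0,0],1],[[-40,0,-40],[0,0,0],1],[[-70,0,-70],[0,0,0],1],[[-85,0,-95],[0,7,0],1],[[-85,0,-110],[0,14,0],1],[[-80,0,-125],[0,21,0],1],[[-75,0,-135],[0,28,0],1],[[-65,0,-135],[0,35,0],1],[[-65,0,-135],[0,42,0],1],[[-65,0,-135],[0,49,0],1],[[-65,0,-135],[0,56,0],1],[[-65,0,-135],[0,63,0],1],[[-65,0,-135],[0,70,0],1],[[-65,0,-135],[0,77,0],1],[[-65,0,-135],[0,84,0],1],[[-65,0,-135],[0,90,0],1],[[-65,0,-135],[0,90,0],1],[[-65,0,-135],[0,90,0],1],[[-65,0,-135],[0,90,0],1],[[-65,0,-135],[0,90,0],1]]'
python3 - <<'E'
from h import *
viewer.read_camera('scene')
o=readout.get_obs(); print(o['eef_pos'],o['q'],o['gripper_width']*85); print(rot(o).as_matrix()[:,2])
c=viewer.read_camera('wrist'); s=viewer.read_camera('scene')['frame'][150:270,180:310]
s=cv2.resize(s,(416,384),interpolation=cv2.INTER_CUBIC); out=np.hstack([c['frame'][:,64:448],s]); cv2.imwrite('pics/u.png',out[:,:,::-1])
plan([([.49,.014,.045],til(45,0)),([.49,.014,.029],til(45,0))])
E
```

```text
t: 34.3
eef_pos: [0.4849, 0.0309, 0.1505]
tool_rot: [-0.271, 0.652, 0.655, 0.27]
contact_force: [-0.1, 0.3, -0.2]
gripper_width: 0.508
[0.48494394 0.03103378 0.15058813] [ 0.02641772  0.49676073  0.30979423  2.06564552 -0.98261425  1.18387277
  0.99854653] 42.88129469334613
[-0.00200869  0.70722649 -0.7069842 ]
[ [-86.6, 4.9, 62.7] , [-0.1, -0.0, 0.2] ] dist 107 ang 0
[ [-97.9, 4.9, 74.0] , [-0.1, -0.0, 0.2] ] dist 123 ang 0
```

View pics/u.png

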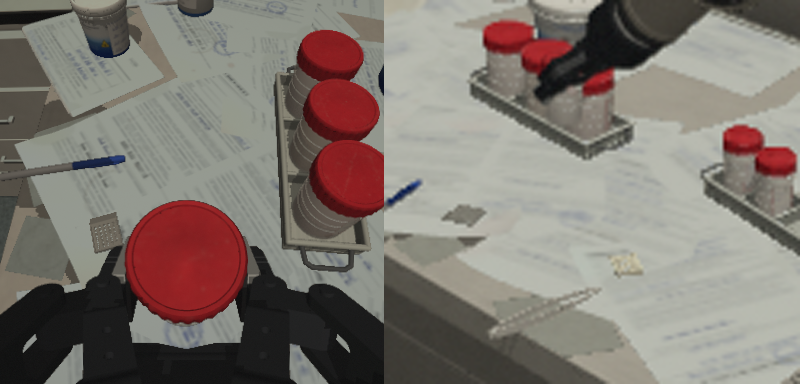

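The vial is now upright, lid up. I'll set it on the clear bench to regrasp it from above.

```bash
python3 -m handwheel '[[[-25,2,20],[0,0,0],1],[[-50,4,40],[0,0,0],1],[[-72,5,52],[0,0,0],1],[[-84,5,60],[0,0,0],1],[[-90,5,66],[0,0,0],1],[[-93,5,69],[0,0,0],1],[[-95,5,71],[0,0,0],1],[[-95,5,71],[0,0,0],1],[[-95,5,71],[0,0,0],1]]'; python3 -m handwheel '[[[-0.7,0,0.7],[0,0,0],1],[[-1.4,0,1.4],[0,0,0],1],[[-1.4,0,1.4],[0,0,0],1]]'
```

```text
t: 35.2
eef_pos: [0.4902, 0.0129, 0.0331]
tool_rot: [-0.271, 0.653, 0.654, 0.271]
contact_force: [0.1, -0.8, 0.1]
gripper_width: 0.508
t: 35.45
eef_pos: [0.4899, 0.0126, 0.0306]
tool_rot: [-0.271, 0.653, 0.653, 0.271]
contact_force: [-0.2, 0.6, -0.4]
gripper_width: 0.505
```

```bash
python3 -m handwheel '[[[-0.7,0,0.7],[0,0,0],1],[[-1.1,0,1.1],[0,0,0],1],[[-1.1,0,1.1],[0,0,0],1]]'; python3 -m handwheel '[[[-0.5,0,0.5],[0,0,0],1],[[-0.5,0,0.5],[0,0,0],1]]'
```

```text
t: 35.7
eef_pos: [0.4899, 0.013, 0.03]
tool_rot: [-0.272, 0.653, 0.653, 0.272]
contact_force: [-1.3, -1.0, 9.6]
gripper_width: 0.506
t: 35.87
eef_pos: [0.4899, 0.0131, 0.0299]
tool_rot: [-0.272, 0.652, 0.653, 0.272]
contact_force: [-2.6, -2.4, 12.4]
gripper_width: 0.506
```

```bash
python3 -m handwheel '[[[0.7,0,-0.7],[0,0,0],1],[[0.7,0,-0.7],[0,0,0],0.3],[[0.7,0,-0.7],[0,0,0],0.0],[[0.7,0,-0.7],[0,0,0],-0.2],[[0.7,0,-0.7],[0,0,0],-0.5],[[0.7,0,-0.7],[0,0,0],-1],[[0.7,0,-0.7],[0,0,0],-1],[[0.7,0,-0.7],[0,0,0],-1],[[0.7,0,-0.7],[0,0,0],-1],[[0,0,-15],[0,0,0],-1],[[0,0,-40],[0,0,0],-1],[[0,0,-75],[0,0,0],-1],[[0,0,-110],[0,0,0],-1],[[0,0,-110],[0,0,0],-1],[[0,0,-110],[0,0,0],-1]]'
python3 - <<'E'
from h import *
viewer.read_camera('wrist')
o=readout.get_obs(); c=viewer.read_camera('wrist'); save(c,'v.png'); print(o['eef_pos'],o['gripper_width'])
reds(c,o,(.073,.066))
plan([([.48,0,.16],down(-9))])
E
```

```text
t: 37.12
eef_pos: [0.4907, -0.0681, 0.1072]
tool_rot: [-0.269, 0.654, 0.653, 0.271]
contact_force: [-1.0, 0.5, -0.5]
gripper_width: 1.004
[ 0.48998515 -0.06613794  0.1063582 ] 0.9958996126047303
red [401.4   5.3] [369, 0, 60, 14, 607] [0.6472, 0.203, 0.073] [0.653, 0.2147, 0.066]
red [407.5  44. ] [370, 20, 77, 50, 2795] [0.6373, 0.141, 0.073] [0.6427, 0.1503, 0.066]
red [248.4 175.4] [218, 149, 62, 54, 2606] [0.4893, -0.0009, 0.073] [0.4893, 0.0032, 0.066]
red [502.3 310.1] [487, 290, 25, 49, 726] [0.6391, -0.0927, 0.073] [0.6446, -0.092, 0.066]
[ [84.2, -9.5, 7.7] , [-3.6, -45.0, 8.5] ] dist 85 ang 46
```

```bash
python3 -m handwheel '[[[40,0,-30],[0,0,0],-1],[[60,-2,-30],[0,0,0],-1],[[90,-2,5],[-3.6,-45,8.5],-1],[[90,-2,5],[-3.6,-45,8.5],-1],[[90,-2,5],[-3.6,-45,8.5],-1],[[90,-2,5],[-3.6,-45,8.5],-1],[[90,-2,5],[-3.6,-45,8.5],-1],[[90,-2,5],[-3.6,-45,8.5],-1],[[90,-2,5],[-3.6,-45,8.5],-1],[[90,-2,5],[-3.6,-45,8.5],-1],[[90,-2,5],[-3.6,-45,8.5],-1],[[90,-2,5],[-3.6,-45,8.5],-1]]'
python3 - <<'E'
from h import *
viewer.read_camera('wrist')
o=readout.get_obs(); c=viewer.read_camera('wrist'); print(o['eef_pos'],o['q'])
reds(c,o,(.073,)); 
plan([([.4893,-.0005,.040],down(-9))])
E
```

```text
t: 38.22
eef_pos: [0.4869, 0.0015, 0.1653]
tool_rot: [-0.001, 0.76, 0.65, -0.0]
contact_force: [-0.5, 0.2, 0.1]
gripper_width: 1.002
[0.48709125 0.00067559 0.16540853] [-0.62085378  0.28011795  0.58442188  2.09058839 -0.20980443  0.82767338
 -0.06965202]
red [430.4  23.2] [385, 0, 97, 56, 4167] [0.6308, 0.1046, 0.073]
red [253.  195.3] [226, 170, 55, 52, 2188] [0.4893, -0.0002, 0.073]
red [444.9 286.2] [422, 266, 48, 43, 1480] [0.6456, -0.112, 0.073]
[ [-0.5, 2.2, 125.5] , [-0.0, -0.0, -0.1] ] dist 126 ang 0
```

```bash
python3 -m handwheel '[[[-0.5,2,40],[0,0,0],-1],[[-0.5,2,75],[0,0,0],-1],[[-0.5,2,100],[0,0,0],-1],[[-0.5,2,115],[0,0,0],-1],[[-0.5,2,125],[0,0,0],-1],[[-0.5,2,125],[0,0,0],-1],[[-0.5,2,125],[0,0,0],0.2],[[-0.5,2,125],[0,0,0],1],[[-0.5,2,125],[0,0,0],1],[[-0.5,2,125],[0,0,0],1],[[-0.5,2,125],[0,0,0],1],[[-0.5,2,125],[0,0,0],1],[[-0.5,2,125],[0,0,0],1],[[-0.5,2,125],[0,0,0],1],[[-0.5,2,125],[0,0,0],1],[[-0.5,2,125],[0,0,0],1]]' 30
python3 - <<'E'
from h import *
o=readout.get_obs(); print(o['eef_pos'],o['gripper_width']*85)
g=np.array([.638,-.106])-2*.054*np.array([np.cos(np.deg2rad(81)),np.sin(np.deg2rad(81))]); print(g)
plan([([g[0],g[1],.165],None)])
E
```

```text
t: 39.65
eef_pos: [0.4907, 0.0012, 0.0421]
tool_rot: [0.001, 0.76, 0.65, 0.001]
contact_force: [-0.6, 0.0, 4.6]
gripper_width: 0.531
[0.49073165 0.00116017 0.04213524] 45.12611730757971
[ 0.62110508 -0.21267034]
[ [-190.8, 162.4, -122.6] , [0.0, 0.0, 0.0] ] dist 279 ang 0
```

```bash
python3 -m handwheel '[[[0,0,-30],[0,0,0],1],[[0,0,-70],[0,0,0],1],[[0,0,-105],[0,0,0],1],[[0,0,-122],[0,0,0],1],[[-25,21,-122],[0,0,0],1],[[-50,42,-122],[0,0,0],1],[[-77,65,-122],[0,0,0],1],[[-104,88,-122],[0,0,0],1],[[-130,110,-122],[0,0,0],1],[[-155,132,-122],[0,0,0],1],[[-175,149,-122],[0,0,0],1],[[-187,159,-122],[0,0,0],1],[[-191,162,-122],[0,0,0],1],[[-191,162,-122],[0,0,0],1],[[-191,162,-122],[0,0,0],1],[[-191,162,-122],[0,0,0],1],[[-191,162,-122],[0,0,0],1]]'
python3 - <<'E'
from h import *
viewer.read_camera('wrist')
o=readout.get_obs(); c=viewer.read_camera('wrist'); save(c,'w.png'); print(o['eef_pos'],o['gripper_width']*85)
reds(c,o,(.083,.113+.02))
f=c['frame'].astype(int); red=((f[...,0]>70)&(f[...,1]<50)&(f[...,2]<55)).astype(np.uint8)
for k in cv2.findContours(red,cv2.RETR_EXTERNAL,cv2.CHAIN_APPROX_NONE)[0]:
    if cv2.contourArea(k)>300: print(cv2.boundingRect(k))
ph=np.linspace(0,2*np.pi,60); z=o['eef_pos'][2]+.031
u=w2px(c,np.c_[o['eef_pos'][0]+.023*np.cos(ph),o['eef_pos'][1]+.023*np.sin(ph),np.full(60,z)],o); print('expected',u.min(0),u.max(0))
E
```

```text
t: 41.07
eef_pos: [0.6198, -0.2111, 0.1632]
tool_rot: [-0.0, 0.76, 0.65, 0.0]
contact_force: [-0.1, 0.1, -0.4]
gripper_width: 0.527
[ 0.61982694 -0.21134088  0.16318308] 44.86557461921079
red [249.8 308. ] [199, 285, 102, 48, 3225] [0.6046, -0.3074, 0.083] [0.6107, -0.269, 0.133]
(198, 243, 105, 90)
(219, 97, 62, 65)
(221, 6, 67, 71)
expected [194.90173219 236.50860287] [305.21937355 330.9890824 ]
```

View pics/w.png

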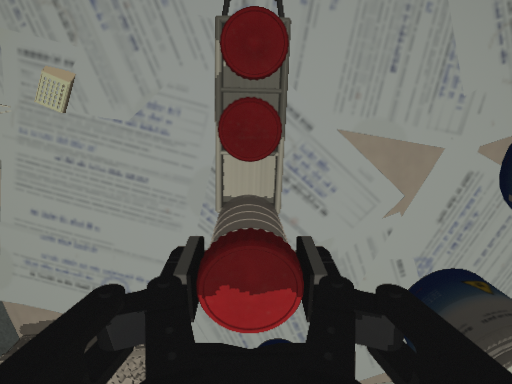

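Run:
```python
from h import *
o=readout.get_obs(); c=viewer.read_camera('wrist')
g=cv2.cvtColor(c['frame'],cv2.COLOR_RGB2GRAY)
print('end',g[8:30,219].tolist(),g[8:30,289].tolist()); print('div',g[76:108,222].tolist(),g[76:108,284].tolist()); 
print('L',g[180,208:232].tolist(),'R',g[180,268:292].tolist())
u=np.array([np.cos(np.deg2rad(81)),np.sin(np.deg2rad(81))])
E=px2w(c,[[215,16.5],[291,16.5],[252,90.5]],.028,o)[:,:2]; print(E, np.linalg.norm(E[0]-E[1]))
e=E[:2].mean(0); print('cell2 from end',e-.137*u,'from div',E[2]-.081*u)
S=px2w(c,[[216,180],[283,180]],.028,o)[:,:2]; print('sides',S,np.linalg.norm(S[0]-S[1]),S.mean(0))
m=S.mean(0); print('x at cell2 row:', m+u*((np.array([.62,-.213])-m)@u))
plan([([.62,-.213,.06],None)])
```

```text
end [140, 141, 141, 141, 141, 141, 120, 69, 74, 79, 78, 72, 71, 71, 71, 72, 71, 72, 71, 71, 71, 71] [140, 141, 141, 140, 141, 141, 141, 141, 141, 125, 89, 71, 71, 71, 71, 71, 71, 70, 69, 70, 69, 70]
div [52, 51, 52, 52, 52, 52, 52, 52, 52, 52, 56, 70, 77, 80, 68, 56, 52, 52, 53, 53, 53, 53, 53, 53, 54, 54, 54, 53, 54, 54, 53, 53] [78, 82, 83, 83, 84, 84, 85, 85, 85, 85, 84, 84, 84, 83, 82, 80, 81, 79, 80, 79, 79, 79, 79, 78, 78, 78, 77, 79, 78, 78, 76, 77]
L [135, 133, 135, 138, 141, 141, 138, 119, 114, 129, 128, 116, 99, 66, 58, 116, 137, 138, 139, 139, 138, 138, 137, 136] R [135, 133, 132, 133, 132, 133, 93, 46, 82, 107, 123, 130, 123, 105, 115, 119, 112, 104, 98, 100, 111, 125, 135, 141]
[[ 0.61346247 -0.07237978]
 [ 0.67380098 -0.0818239 ]
 [ 0.63395928 -0.13397657]] 0.0610731317771181
cell2 from end [ 0.62220021 -0.21241514] from div [ 0.62128809 -0.21397932]
sides [[ 0.58925633 -0.20659031]
 [ 0.6499732  -0.21615475]] 0.061465567686779944 [ 0.61961476 -0.21137253]
x at cell2 row: [ 0.61937273 -0.21290065]
[ [-1.1, 0.2, 103.2] , [0.0, 0.0, 0.0] ] dist 103 ang 0
```

```bash
python3 -m handwheel '[[[0,1,0],[0,0,0],1],[[0,1,25],[0,0,0],1],[[0,1,50],[0,0,0],1],[[0,1,68],[0,0,0],1],[[0,1,80],[0,0,0],1],[[0,1,90],[0,0,0],1],[[0,1,97],[0,0,0],1],[[0,1,102],[0,0,0],1],[[0,1,105],[0,0,0],1],[[0,1,107.5],[0,0,0],1],[[0,1,109],[0,0,0],1],[[0,1,110],[0,0,0],1],[[0,1,111],[0,0,0],1],[[0,1,111.5],[0,0,0],1],[[0,1,111.5],[0,0,0],1]]'
```

```text
t: 42.47
eef_pos: [0.6213, -0.2134, 0.0523]
tool_rot: [0.001, 0.76, 0.65, 0.0]
contact_force: [-0.4, 1.4, 3.4]
gripper_width: 0.521
```

Contact came at the expected height. I'll release, lift and check.

```bash
python3 -m handwheel '[[[0,0,0],[0,0,0],0.6],[[0,0,0],[0,0,0],0.2],[[0,0,0],[0,0,0],-0.3],[[0,0,0],[0,0,0],-1],[[0,0,0],[0,0,0],-1],[[0,0,0],[0,0,0],-1],[[0,0,-10],[0,0,0],-1],[[0,0,-30],[0,0,0],-1],[[0,0,-65],[0,0,0],-1],[[0,0,-105],[0,0,0],-1],[[-40,0,-170],[0,0,0],-1],[[-60,0,-170],[0,0,0],-1],[[-60,0,-170],[0,0,0],-1],[[-60,0,-170],[0,0,0],-1],[[-60,0,-170],[0,0,0],-1]]'
python3 - <<'E'
from h import *
viewer.read_camera('wrist')
o=readout.get_obs(); c=viewer.read_camera('wrist'); print(o['eef_pos'])
reds(c,o,(.083,))
t=viewer.read_camera('top'); f=t['frame'].astype(int)
red=((f[...,0]>110)&(f[...,1]<70)&(f[...,2]<80)).astype(np.uint8); n,l,s,ce=cv2.connectedComponentsWithStats(red)
for i in range(1,n):
    if s[i,4]>20: print(ce[i].round(1),s[i,4],px2w(t,ce[i],.083)[0].round(4),px2w(t,ce[i],.094)[0].round(4))
s=viewer.read_camera('scene')['frame'][150:280,140:340]
out=np.hstack([c['frame'],cv2.resize(t['frame'][130:260,210:334],(288,384))[:, :]]); cv2.imwrite('pics/x.png',out[:,:,::-1])
E
```

```text
t: 43.72
eef_pos: [0.6114, -0.2723, 0.2218]
tool_rot: [0.0, 0.761, 0.649, 0.0]
contact_force: [0.1, -0.1, -0.5]
gripper_width: 1.0
[ 0.61142742 -0.27087106  0.22070971]
red [248.5 128.1] [226, 115, 48, 27, 879] [0.6175, -0.2242, 0.083]
[244.1  65.3] 222 [0.9683 0.0202 0.083 ] [0.9633 0.0199 0.094 ]
[120.4  67.9] 102 [0.9606 0.4695 0.083 ] [0.9556 0.4659 0.094 ]
[115.4 100.9] 105 [0.8362 0.4834 0.083 ] [0.8321 0.4797 0.094 ]
[177.1 154.8] 252 [0.6365 0.259  0.083 ] [0.6338 0.2569 0.094 ]
[198.3 156.4] 256 [0.6301 0.184  0.083 ] [0.6275 0.1825 0.094 ]
[218.5 158.3] 257 [0.6226 0.1124 0.083 ] [0.62   0.1114 0.094 ]
```

View pics/x.png

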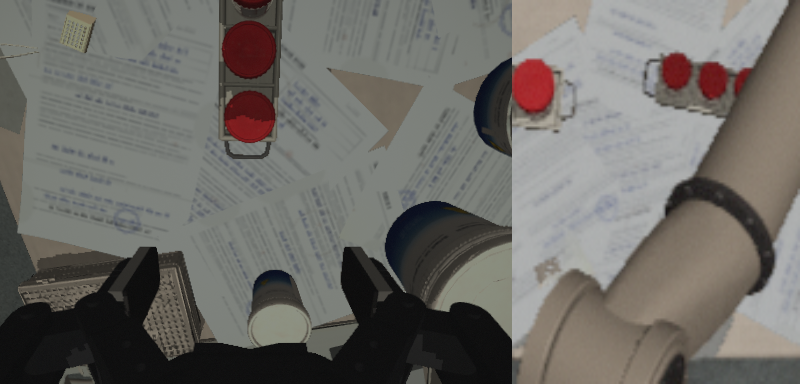

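```bash
python3 -m handwheel '[[[40,-20,-60],[0,0,0],-1],[[160,-60,-100],[0,0,0],-1],[[300,-100,-100],[0,0,0],-1],[[450,-100,-100],[0,0,0],-1],[[450,-100,-100],[0,0,0],-1],[[450,-100,-100],[0,0,0],-1],[[450,-100,-100],[0,0,0],-1],[[450,-100,-100],[0,0,0],-1],[[450,-100,-100],[0,0,0],-1],[[450,-100,-100],[0,0,0],-1],[[450,-100,-100],[0,0,0],-1],[[450,-100,-100],[0,0,0],-1],[[450,-100,-100],[0,0,0],-1],[[450,-100,-100],[0,0,0],-1],[[450,-100,-100],[0,0,0],-1]]'
python3 - <<'E'
from h import *
t=viewer.read_camera('top'); f=t['frame'].astype(int)
red=((f[...,0]>90)&(f[...,1]<70)&(f[...,2]<80)).astype(np.uint8); n,l,s,ce=cv2.connectedComponentsWithStats(red)
for i in range(1,n):
    if s[i,4]>20: print(ce[i].round(1),s[i,4],px2w(t,ce[i],.081)[0].round(4))
s=viewer.read_camera('scene'); v=s['frame'][170:250,260:340]; 
out=np.hstack([cv2.resize(v,(400,400),interpolation=cv2.INTER_CUBIC),cv2.resize(s['frame'][150:230,190:270],(400,400),interpolation=cv2.INTER_CUBIC)]); cv2.imwrite('pics/y.png',out[:,:,::-1])
E
```

```text
t: 45.17
eef_pos: [0.5825, 0.1875, 0.3206]
tool_rot: [0.0, 0.76, 0.65, -0.001]
contact_force: [0.3, -0.8, 0.0]
gripper_width: 1.002
[244.2  65.4] 241 [0.9689 0.0201 0.081 ]
[120.8  67.9] 115 [0.9617 0.4687 0.081 ]
[115.6 101.2] 114 [0.8357 0.4833 0.081 ]
[198.3 156.6] 259 [0.6298 0.1841 0.081 ]
[280.4 153.8] 128 [ 0.6377 -0.1068  0.081 ]
[218.6 158.5] 264 [0.6223 0.1124 0.081 ]
[296.  156.6] 125 [ 0.6269 -0.1618  0.081 ]
[311.3 158.6] 119 [ 0.619  -0.2158  0.081 ]
```

View pics/y.png

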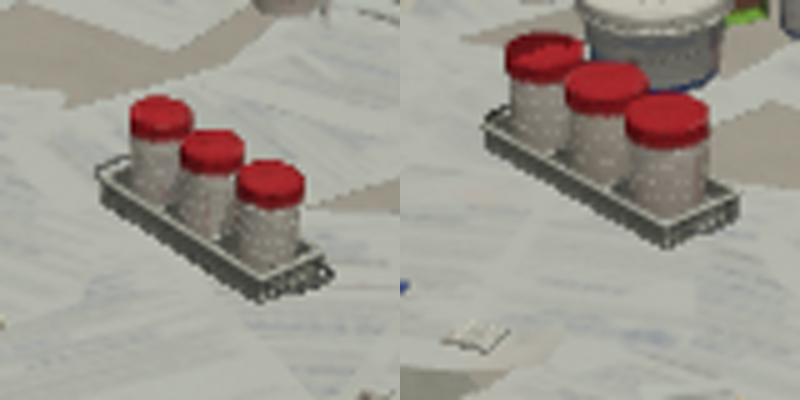

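```bash
python3 -c "
from station import bot,readout
print(bot.hand_in()); print(readout.get_obs()['t'])"
```

```text
the job is handed in; nothing more can be done
None
the job is handed in; nothing more can be done
```

All three pots are in their cells, standing lid up, and I handed the job in at about 45 s. No verdict is given.

- **Jar:** I lifted it by the lid into the jar carrier's empty end cell (cell0).
- **Upright vial:** this went into cell0 of the vial carrier.
- **Inverted vial:** I gripped it with the tool at 45°, rolled it 180° and laid it on its side. Then I gripped it again from the other side, turned it upright on the bench, and placed it from above in cell2 of the vial carrier.

**Last checks**
- **Upright:** in the scene picture, all six pots in the carriers stand upright, each row level.
- **Seated:** each pot met the cell floor at the height expected from its pick-up height plus 10 mm.
- **Vial positions:** the top camera puts the three vial lids 56 and 55 mm apart, against 54 mm nominal. The two placed vials are within about 3 mm of the cell centres I measured.
- **Jar position:** the wrist camera put the jar's lid about 2 mm from its cell centre, and the top camera about 3 mm. In the very last top view the arm hid the jar, so those readings are from earlier.
- **Neighbouring pots:** the lids of the pots already in the carriers read within about 1–2 mm of their starting positions.
- **Cups and cassettes:** I did not measure these again at the end. The hand never came near them and nothing looked moved in the pictures.

The two cameras disagreed by 2–5 mm in places, and carrier widths measured about 2–3 mm too large in the wrist view.

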